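# Pack the block plane and its driver into the foam-lined case

## Task

Press the thumb latch so the case's lid springs open, then press the block plane and the yellow screwdriver fully home in their snug foam cutouts, the driver's handle towards the latch. Push the lid down until the latch snaps shut. Leave the glue bottle, mallet and marking gauge where they are.

Things in the scene. Friction and masses are not known exactly. Their poses are not given: they have to be found in the camera images.
- case: Hard plastic tool case fixed to the bench, 240 (its x) x 220 (y) x 74 mm shut. Origin: centre of underside; +x towards the hinge, -x the latch side. Base rim 42, foam top 38, cutout floors 14 mm up. A finger trough, x -44 to 22 mm, floor 8 mm up, crosses the foam; in it each tool lies on a strip. Finger room there: 36 mm outside the plane, 34 outside the driver, 62 between.
- plane_bed (a point): Centre of the floor of the plane's cutout, 14 mm above the case's underside; axes as case. Cutout 174 (x) x 54 (y) x 24 mm deep, four sprung foam lips at its sides, each bulging 2.5 mm into the plane's width, crowns 14 mm above the floor. Seated: the plane's origin lies here, its long axis along x, either way round. Press it level, 10 to 20 N.
- driver_bed (a point): Where the screwdriver's origin lies when seated: floor of its cutout, 14 mm above the case's underside; axes as case. The driver's handle points to -x (latch side), its blade to +x. Handle slot 32 mm wide, shank slot 18 mm, with foam lips that squeeze handle and shank. Press it level; it needs about 10 to 20 N of push.
- lid_hinge (a point): Centre of the lid's hinge line (along the case's y), on the case's far upper edge, 42 mm up; axes as case.
- case_lid (a joint): Lid angle in rad: 0 shut, 0.98 fully open. A damped spring opens it in about 1 s once unlatched and holds it there, leaning over the foam: its front lower edge then hangs about 240 mm above the bench over the middle of the case, so tools must come in tilted, from the latch side. Closing takes 2 to 4 N at the edge, 5 to 15 N to snap.
- lid_edge (a point): Point on the lid's outer top face, mid-width, 15 mm behind its front edge; moves with the lid. Distance from the hinge 225 mm along the lid and 32 mm across it. Place to push the lid shut: follow the arc about the hinge, then press down.
- latch_pad (a point): Middle of the top face of the orange thumb paddle (42 mm in x, 44 mm wide) on the latch side, about 32 mm above the bench, 158 mm from the case's centre. Pressed down 5 to 10 mm with 2 to 5 N it swings its hook off the lid's catch. It springs back; the catch snaps in by itself when the lid is pushed down.
- block_plane: Grey metal block plane lying on its sole, 48 wide (its x) x 160 long (y) x 47 mm high, 0.75 kg. Origin: centre of its sole. Flat vertical sides to 29 mm height; grasp them across x near the middle.
- driver_yellow: Slot screwdriver, yellow handle, lying flat, 184 mm long along its y. Origin: mid-length, on the underside. Handle from y -6 to +92 mm, 27 mm thick, axis 13 mm up; thin steel shank to y -92. Balance point y = +38 mm.
- glue_bottle: Glue bottle with orange tip, 43x60x170 mm, standing near the case; origin at its foot. Bystander.
- mallet: Wooden mallet lying near the robot, 246x115x62 mm; origin centre of underside. Bystander.
- marking_gauge: Marking gauge with dark fence lying left of the case, 55x190x69 mm; origin centre of underside. Bystander.

How it is judged:
By the outcome, as a careful person would: the job done as asked, in the order asked, and still so for the second after the job is handed in, with the robot touching nothing.
It also fails if it takes over 72 s, if anything falls off the work surface, if the arm or the gripper's body presses on something with over 40 N, if the wrist force passes 120 N, or if a joint passes its speed limit or range.

## Robot

A 7-joint arm with a two-finger parallel gripper is mounted at the origin on a cart in front of the work surface, level with it; the furniture and walls round the work are solid. World frame = base frame: x ahead of the robot, y to its left, z up, the work surface at z = 0. Lengths are in m, angles in rad, forces in N, time in s.
With the tool pointing down it reaches from about 0.425 to 0.95 m from the base axis. Payload 4.7 kg.
Tool frame: the origin (TCP) lies at the very end of the fingers, on their centre line; the grasp point (between the pads) lies 19 mm behind it; z points along the fingers, y is the line along which they close (so a half turn about z gives the same grasp; the last joint's range is limited). The gripper opens to 85 mm and grips with 20 to 120 N. Pads are 22 mm wide; open, the fingers measure 114 mm over their backs; the gripper's body (76 mm by 85 mm) begins 54 mm behind the grasp point. The pads swing forward as they close: fully open they stand 13 mm farther back than shut.
Start: joints at [-1.335, 0.469, -0.049, 1.532, 0.024, 1.141, -0.082], TCP at [0.177, 0.652, 0.231] pointing down, gripper open.
Joint ranges: [-2.59, 2.59], [-0.33, 1.99], [-1.39, 1.29], [0.1, 2.45], [-1.04, 4.18], [0.21, 1.99], [-2.66, 2.66]. Speed limits (rad/s): [2.57, 2.57, 3.14, 3.14, 3.14, 3.14, 3.14].

## Interface

Orientations are given as a unit quaternion [x, y, z, w].
In Python, from plant import get_obs, get_image, camera_info, ctrl gives the robot as it stands.
- The arm moves only by the tool servo_tool, never from a script. Its argument "moves" is a list that holds one entry, the list of rows, each a list of 5 numbers: the shift along the world's x, y, z normalised to -1 to 1, where 1 is 400 mm, then the turn about the world's z normalised to -1 to 1, where 1 is 30 degrees, then the gripper's target within -1 to 1 (fully open at 1, half-way at 0, shut at -1). In form: [[[x, y, z, twist, grip], ...]]. A call has 1 to 10 rows; each row is the pose to reach, as a shift and turn from the pose commanded when the call began; what a row does not reach only later rows make up. A row lasts 1/10 s, in which the tool goes at most 50 mm and 8.59 degrees, less where a joint would pass 70% of its speed; a pose out of reach is approached as far as the arm can. A call with a number of a shift or a turn outside -1 to 1 is refused whole. A call with a gripper value outside its range is refused whole. The fingers move at their own pace and stop on an object; "grip_force" is the grip in N (left out, the last holds). Time passes only in rows, so rows that repeat a pose let the fingers close. It gives the time, the measured TCP pose, the force, the opening and the grip force at its end, in the units of the state.
- get_obs(): the state, without advancing time (a new reading comes with each control period).
- get_image(name): name is "side" or "top" or "wrist"; returns (picture, depth): 400x640x3 uint8, red, green, blue; 400x640 float32, m along the optical axis (not along the pixel's ray), 0 where there is no reading.
- camera_info(name): a dict with "fx", "fy", "cx", "cy" (pixels), "view" (4x4, takes a point from world to camera coordinates); the wrist camera has in their place "tool_from_camera" (4x4, takes a point from camera to tool coordinates, whose origin is the TCP and whose axes are the flange's). Camera axes: x right, y up, looking along -z (the intrinsics and any distortion apply to the point x, -y, -z); pixel columns grow to the right and rows downward; lengths in m; the calibration is good to about 2 mm. A picture is of the moment at which its call begins: read the wrist's pose just before it. camera_info takes no time and is no camera call.
- ctrl.hand_in(): hands the job in; it is judged then, once.
The state is a dict: "t": time; "q": joint angles; "dq": joint speeds; "joint_efforts": joint torques, N m; "tool_pos": TCP position; "orientation": TCP orientation; "wrist_force": force on the tool from outside, world axes, zero at the start; "ft_torque": the same for the moment, N m; "finger_gap": opening from 0.0 (shut) to 1.0 (fully open); "gripper_force": force on a finger pad.
Only numpy, scipy, OpenCV 4.12 (cv2) and the standard library are available. Lean on these libraries where they do the work, as an engineer would, in place of code of your own. Each camera call takes 0.05 s, during which the arm holds its last target. There are 200 camera calls.

## Working session

There is one attempt and no reset: what is moved stays moved. The work goes in short steps, Python scripts to look and compute and a tool call to move; the robot and the scene stay as the last step left them, time stands still between calls to the robot, and variables do not carry over. Pictures are saved under pics/ and viewed, at most 10 in all, crops included, and the job is handed in when it is done.

Besides the shell and the picture viewer there is one more tool, called after "Call:" as name([rows], argument=value, ...), one row to a line, values as JSON. servo_tool: Moves the arm, as the interface text tells. Scaled input: -1 to 1 covers 400 mm each way for a shift and 30 degrees each way for a turn. Its arguments: {"type":"object","properties":{"moves":{"type":"array"},"grip_force":{"type":"number"}},"required":["moves"]}

```bash
mkdir -p pics; ls
cat > h.py <<'E'
import numpy as np, cv2
from plant import get_obs,get_image,camera_info,ctrl
from scipy.spatial.transform import Rotation as R
def snap(n,f):
    o=get_obs(); im,d=get_image(n); cv2.imwrite(f'pics/{f}.png',im[:,:,::-1]); np.savez(f'pics/{f}.npz',im=im,d=d,p=o['tool_pos'],q=o['orientation'])
    return im,d
def cloud(n,f):
    z=np.load(f'pics/{f}.npz'); d=z['d']; c=camera_info(n)
    v,u=np.mgrid[0:400,0:640]
    P=np.stack([(u-c['cx'])/c['fx']*d,-(v-c['cy'])/c['fy']*d,-d,np.ones_like(d)],-1)
    if n=='wrist':
        T=np.eye(4);T[:3,:3]=R.from_quat(z['q']).as_matrix();T[:3,3]=z['p'];M=T@np.array(c['tool_from_camera'])
    else: M=np.linalg.inv(c['view'])
    W=(P@M.T)[...,:3]; W[d==0]=np.nan
    return z['im'],W
E
python3 - <<'E'
from h import *
for n in('top','side'): snap(n,n+'0'); print(n,camera_info(n))
print(camera_info('wrist'))
o=get_obs();print(o)
E
```

```text
pics
top {'fx': 496.035293467305, 'fy': 496.035293467305, 'cx': 318.1227894080557, 'cy': 201.4051482214602, 'view': array([[ 0.0048349 , -0.999986  , -0.00215187, -0.06604861],
       [ 0.99845805,  0.00470849,  0.05531138, -0.52975221],
       [-0.05530047, -0.00241597,  0.99846684, -1.27040264],
       [ 0.        ,  0.        ,  0.        ,  1.        ]])}
side {'fx': 435.61688154740966, 'fy': 435.61688154740966, 'cx': 313.6241706473393, 'cy': 200.06890763190435, 'view': array([[ 0.82509309, -0.56497995,  0.00436469, -0.47168515],
       [ 0.26990518,  0.40093094,  0.87544593, -0.18120643],
       [-0.49635934, -0.72114633,  0.48329636, -1.1607448 ],
       [ 0.        ,  0.        ,  0.        ,  1.        ]])}
{'fx': 308.01648170307976, 'fy': 308.01648170307976, 'cx': 323.9695559316215, 'cy': 197.3155779927201, 'tool_from_camera': array([[ 6.75718392e-04,  9.62118831e-01,  2.72629599e-01,
         6.93133898e-02],
       [ 9.99999749e-01, -5.92310607e-04, -3.88237498e-04,
         6.65940898e-04],
       [-2.12049205e-04,  2.72629793e-01, -9.62118990e-01,
        -1.42732137e-01],
       [ 0.00000000e+00,  0.00000000e+00,  0.00000000e+00,
         1.00000000e+00]])}
{'t': 0.1, 'q': array([-1.33489562,  0.46939307, -0.04861083,  1.53353751,  0.02410893,
        1.14098615, -0.08228767]), 'dq': array([-0.0010816 , -0.00116062, -0.00090527, -0.00451288,  0.00061853,
       -0.00114948,  0.00067242]), 'joint_efforts': array([ 5.92987290e-04, -5.11515641e+01, -4.70920047e-02, -2.38389480e+01,
        1.07644679e-02,  4.36631453e-03,  1.12742345e-05]), 'tool_pos': array([0.17650584, 0.65099313, 0.23036029]), 'orientation': array([ 1.31984857e-01,  9.91251352e-01, -8.64878730e-04, -8.52683299e-05]), 'wrist_force': array([-0.85523692, -0.32827581, -0.32901395]), 'ft_torque': array([ 0.04823471, -0.0120501 , -0.01733755]), 'gripper_force': 0.0, 'finger_gap': 0.9975205143005493}
```

View pics/top0.png

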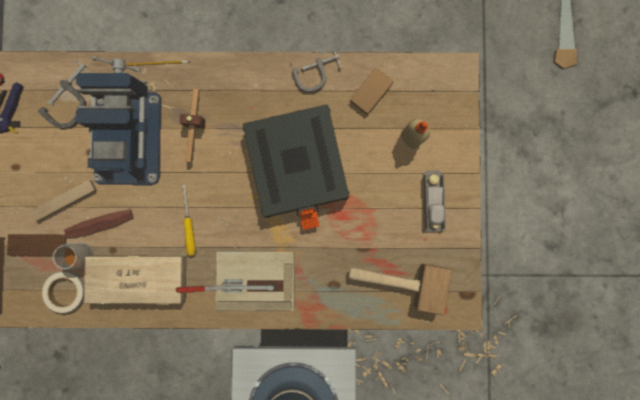

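View pics/side0.png

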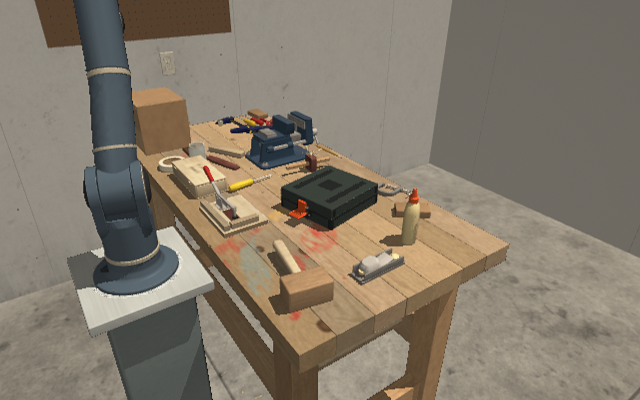

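```bash
cat > m.py <<'E'
from h import *
im,W=cloud('top','top0')
def rect(name,mask):
    n,l,s,c=cv2.connectedComponentsWithStats(mask.astype(np.uint8))
    k=1+np.argmax(s[1:,4]); p=W[l==k]; 
    r=cv2.minAreaRect(p[:,:2].astype(np.float32)); 
    (w,h),a=r[1],r[2]
    if w<h: a+=90
    print(name,s[k],'ctr',np.round(r[0],4),'size',np.round(sorted((w,h)),4),'long axis deg',round((a+90)%180-90,2),'z',np.round(np.nanpercentile(p[:,2],[2,50,98]),3))
    return p
v,u=np.mgrid[0:400,0:640]
box=lambda a,b,c,d:(u>a)&(u<b)&(v>c)&(v<d)
z=W[...,2]; f=im.astype(int)
p=rect('case',box(230,360,95,228)&(z>.06)&(z<.085))
p=rect('latch',box(290,330,200,240)&(f[...,0]>150)&(f[...,1]<110)&(f[...,2]<70))
p=rect('plane',box(410,460,160,245)&(z>.008)&(z<.06))
for t in (.015,.03,.04): rect('plane>%g'%t,box(410,460,160,245)&(z>t)&(z<.06))
p=rect('driver',box(175,205,170,265)&(z>.004)&(z<.05))
p=rect('handle',box(175,205,170,265)&(z>.015)&(z<.05))
p=rect('glue',box(395,440,110,160)&(z>.02)&(z<.3))
p=rect('mallet',box(340,465,255,325)&(z>.012)&(z<.1))
p=rect('bench',box(345,400,150,180)&(abs(z)<.05))
for a,b in((0,0),):pass
cv2.imwrite('pics/c0.png',cv2.resize(im[90:270,170:470,::-1],None,fx=2.6,fy=2.6,interpolation=3))
E
python3 m.py
```

```text
case [ 243  104  107  113 8484] ctr [ 0.6302 -0.0074] size [0.2235 0.2407] long axis deg 13.05 z [0.07  0.076 0.081]
latch [302 210  17  19 209] ctr [ 0.4838 -0.0416] size [0.0421 0.0431] long axis deg 11.54 z [0.029 0.034 0.069]
plane [ 424  170   22   62 1163] ctr [ 0.5345 -0.3638] size [0.051 0.159] long axis deg 0.26 z [0.009 0.028 0.049]
plane>0.015 [425 174  21  55 853] ctr [ 0.532  -0.3638] size [0.051  0.1387] long axis deg 0.28 z [0.017 0.031 0.049]
plane>0.03 [427 204  19  21 329] ctr [ 0.4984 -0.3644] size [0.0468 0.0512] long axis deg -0.06 z [0.031 0.043 0.05 ]
plane>0.04 [429 204  16  20 232] ctr [ 0.4994 -0.3634] size [0.0385 0.0482] long axis deg -0.21 z [0.04  0.045 0.051]
driver [183 185  15  71 468] ctr [0.481  0.2746] size [0.033  0.1835] long axis deg 6.68 z [0.005 0.021 0.029]
handle [184 216  12  40 345] ctr [0.4405 0.2669] size [0.0269 0.1009] long axis deg 3.24 z [0.016 0.023 0.029]
glue [402 119  28  29 571] ctr [ 0.6974 -0.3048] size [0.0382 0.0591] long axis deg 39.59 z [0.024 0.113 0.169]
mallet [ 349  264  103   51 2255] ctr [ 0.3264 -0.2649] size [0.115  0.2461] long axis deg 79.58 z [0.027 0.06  0.067]
bench [ 346  151   54   29 1557] ctr [ 0.6275 -0.2061] size [0.0752 0.1402] long axis deg -89.83 z [-0.005  0.001  0.006]
```

View pics/c0.png

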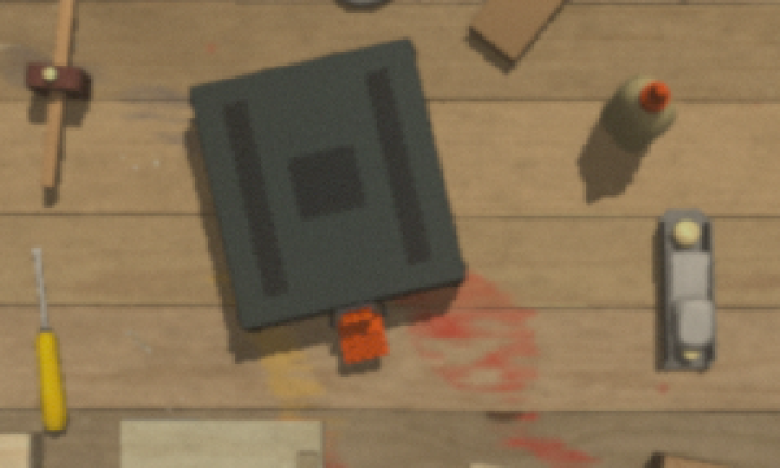

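Call:
servo_tool([
  [[0.68, -0.75, 0, 0.94, -1], [0.68, -0.75, 0, 0.94, -1], [0.68, -0.75, 0, 0.94, -1], [0.68, -0.75, 0, 0.94, -1], [0.68, -0.75, 0, 0.94, -1], [0.68, -0.75, 0, 0.94, -1], [0.68, -0.75, 0, 0.94, -1], [0.68, -0.75, 0, 0.94, -1], [0.68, -0.75, 0, 0.94, -1]],
])

```text
t: 1.0
tool_pos: [0.454, 0.3442, 0.2311]
orientation: [-0.107, 0.994, -0.002, 0.001]
wrist_force: [-0.3, 0.3, 0.1]
finger_gap: -0.002
gripper_force: 0.0
```

Call:
servo_tool([
  [[0.055, -0.985, -0.3, 0, -1], [0.055, -0.985, -0.3, 0, -1], [0.055, -0.985, -0.3, 0, -1], [0.055, -0.985, -0.3, 0, -1], [0.055, -0.985, -0.3, 0, -1], [0.055, -0.985, -0.3, 0, -1], [0.055, -0.985, -0.3, 0, -1], [0.055, -0.985, -0.3, 0, -1], [0.055, -0.985, -0.3, 0, -1], [0.055, -0.985, -0.3, 0, -1]],
])

```text
t: 2.0
tool_pos: [0.4699, -0.0443, 0.1106]
orientation: [-0.111, 0.994, -0.0, -0.001]
wrist_force: [-0.1, 0.2, -0.4]
finger_gap: 0.003
gripper_force: 0.0
```

Run:
```python
from h import *
o=get_obs();print(o['t'],o['tool_pos'],R.from_quat(o['orientation']).as_matrix()[:,0],o['q'],o['wrist_force'])
snap('side','side1')
im,W=cloud('side','side1')
cv2.imwrite('pics/s1.png',cv2.resize(im[60:300,130:490,::-1],None,fx=2.2,fy=2.2,interpolation=3))
```

```text
2.0 [ 0.4698947  -0.04430948  0.11059839] [-0.97527475 -0.22098631  0.00205317] [-0.12773042  0.29789393  0.1568762   2.13046831 -0.06889847  0.71985809
  1.86789612] [-0.12524041  0.16032607 -0.38239365]
```

View pics/s1.png

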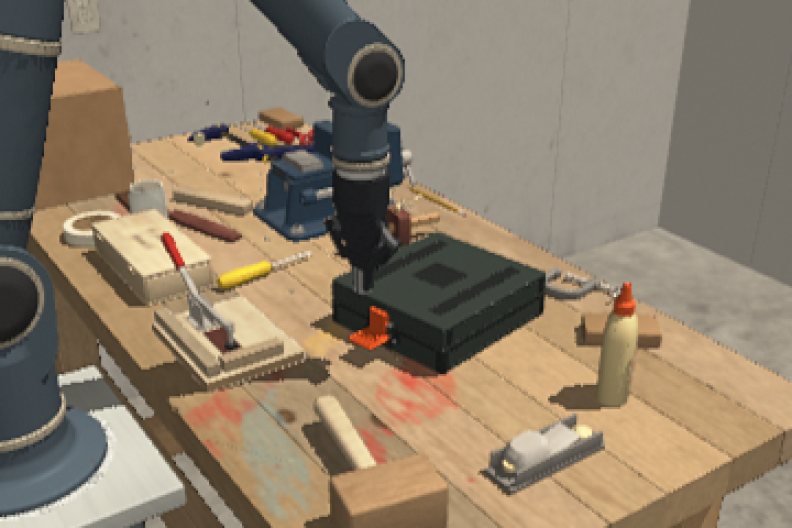

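Call:
servo_tool([
  [[0, 0, -0.12, 0, -1], [0, 0, -0.19, 0, -1], [0, 0, -0.2, 0, -1], [0, 0, -0.21, 0, -1], [0, 0, -0.22, 0, -1], [0, 0, -0.22, 0, -1]],
])

```text
t: 2.65
tool_pos: [0.4711, -0.0412, 0.0242]
orientation: [-0.114, 0.993, 0.0, 0.001]
wrist_force: [-1.6, 2.1, 4.0]
finger_gap: 0.005
gripper_force: 2.1
```

Call:
servo_tool([
  [[0, 0, 0, 0, -1], [-0.1, -0.03, 0.05, 0, -1], [-0.2, -0.1, 0.25, 0, -1], [-0.1, -0.3, 0.5, 0, 1], [0, -0.5, 0.5, -0.43, 1], [0, -0.7, 0.5, -0.43, 1], [0, -0.7, 0.5, -0.43, 1]],
])

```text
t: 3.35
tool_pos: [0.4515, -0.2314, 0.1906]
orientation: [-0.001, 1.0, -0.001, 0.002]
wrist_force: [1.7, -0.0, 0.2]
finger_gap: 0.683
gripper_force: 0.0
```

Run:
```python
from h import *
o=get_obs();print(o['t'],o['tool_pos'],R.from_quat(o['orientation']).as_matrix()[:,0],o['q'],o['wrist_force'])
im,W=cloud('side','side1')
tcp=np.array([.4699,-.0443,.1106]); c,s=np.cos(np.radians(13)),np.sin(np.radians(13))
D=W-tcp; ex=D[...,0]*c+D[...,1]*s; ey=-D[...,0]*s+D[...,1]*c
for z in np.arange(.05,.46,.02):
    m=(abs(D[...,2]-z)<.01)&(abs(ex)<.2)&(abs(ey)<.12)
    if m.sum()>5: print(round(z,2),m.sum(),'x',np.percentile(ex[m],[1,99]).round(3),'y',np.percentile(ey[m],[1,99]).round(3))
a,_=snap('top','top2'); snap('side','side2')
b=np.load('pics/side2.npz')['im']
cv2.imwrite('pics/o2.png',np.vstack([cv2.resize(a[90:260,220:480,::-1],(400,262)),cv2.resize(b[120:280,230:474,::-1],(400,262))]))
```

```text
3.35 [ 0.45151764 -0.23136868  0.19055736] [-0.9999879  -0.00100934 -0.00481521] [ 0.13154094  0.23844233  0.30570744  1.99023443 -0.08964237  0.92028454
  2.05491422] [ 1.66097062 -0.02524746  0.21148137]
0.05 112 x [-0.016  0.011] y [-0.04   0.037]
0.07 168 x [-0.02   0.014] y [-0.058  0.049]
0.09 199 x [-0.021  0.01 ] y [-0.064  0.057]
0.11 149 x [-0.022  0.008] y [-0.045  0.036]
0.13 122 x [-0.04   0.017] y [-0.041  0.014]
0.15 173 x [-0.04   0.016] y [-0.041  0.016]
0.17 201 x [-0.04   0.027] y [-0.04   0.024]
0.19 160 x [-0.039  0.02 ] y [-0.039  0.015]
0.21 184 x [-0.038  0.02 ] y [-0.04   0.017]
0.23 181 x [-0.037  0.015] y [-0.038  0.015]
0.25 167 x [-0.037  0.013] y [-0.039  0.013]
0.27 203 x [-0.041  0.015] y [-0.048  0.038]
0.29 245 x [-0.053  0.025] y [-0.055  0.046]
0.31 311 x [-0.067  0.026] y [-0.055  0.046]
0.33 347 x [-0.078  0.021] y [-0.052  0.02 ]
0.35 341 x [-0.095  0.006] y [-0.045  0.029]
0.37 343 x [-0.112 -0.015] y [-0.04   0.027]
0.39 331 x [-0.13  -0.029] y [-0.023  0.037]
0.41 351 x [-0.146 -0.046] y [-0.018  0.042]
0.43 365 x [-0.162 -0.061] y [-0.013  0.046]
0.45 387 x [-0.178 -0.078] y [-0.007  0.05 ]
```

View pics/o2.png

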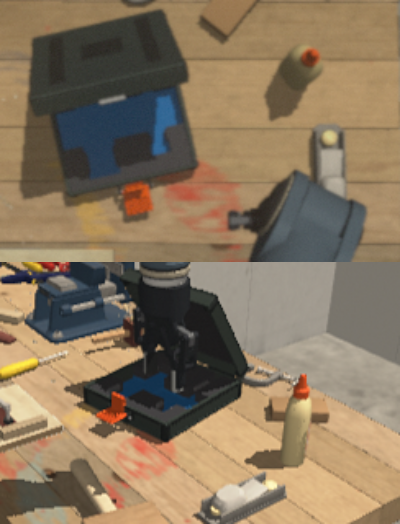

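```bash
cat >> h.py <<'E'
C0=np.array([.6302,-.0074]); YAW=13.0
def tocase(W,C=None,yaw=None):
    C=C0 if C is None else C; a=np.radians(YAW if yaw is None else yaw)
    D=W[...,:2]-C
    return np.stack([D[...,0]*np.cos(a)+D[...,1]*np.sin(a),-D[...,0]*np.sin(a)+D[...,1]*np.cos(a),W[...,2]],-1)
def toworld(x,y):
    a=np.radians(YAW); return C0+[x*np.cos(a)-y*np.sin(a),x*np.sin(a)+y*np.cos(a)]
def rectify(im,W,x0=-190,x1=40,s=2.5):
    K=tocase(W); m=np.isfinite(K[...,2])&(K[...,2]<.1); k=K[m]*1000; c=im[m]
    from scipy.interpolate import NearestNDInterpolator as N
    sel=(k[:,0]>x0-10)&(k[:,0]<x1+10)&(abs(k[:,1])<135)
    f=N(k[sel,:2],np.c_[c[sel],k[sel,2]])
    X,Y=np.meshgrid(np.arange(x1,x0,-1/s),np.arange(125,-125,-1/s),indexing='ij')
    o=f(X,Y); return X,Y,o[...,:3].astype(np.uint8),o[...,3]
E
python3 - <<'E'
from h import *
snap('top','top3')
im,W=cloud('top','top3'); K=tocase(W)
m=(K[...,2]>.2)&(abs(K[...,1])<.12)&(abs(K[...,0])<.2); k=K[m]
print('lid top pts x range',np.percentile(k[:,0],[1,99]),'z',np.percentile(k[:,2],[1,99]))
X,Y,c,h=rectify(im,W)
hh=cv2.applyColorMap(np.clip(h*4,0,255).astype(np.uint8),cv2.COLORMAP_JET)
o=np.vstack([c[:,:,::-1],hh]); o=cv2.resize(o,None,fx=.5,fy=.5); 
for i,x in enumerate(range(40,-190,-10)):
    cv2.putText(o,str(x),(0,int((40-x)*1.25)+4),0,.28,(255,255,255)) if x%20==0 else 0
print(o.shape)
print('y   ',list(range(110,-111,-10)))
for x in range(-10,-180,-8):
    r=int((40-x)*2.5); print(x,[int(np.median(h[r-3:r+4,int((125-y)*2.5)-6:int((125-y)*2.5)+7])) for y in range(110,-111,-10)])
E
```

```text
lid top pts x range [-0.01397099  0.05280055] z [0.20121578 0.26085358]
(575, 312, 3)
y    [110, 100, 90, 80, 70, 60, 50, 40, 30, 20, 10, 0, -10, -20, -30, -40, -50, -60, -70, -80, -90, -100, -110]
-10 [41, 6, 10, 6, 9, 13, 15, 16, 15, 6, 7, 8, 5, 8, 10, 8, 15, 15, 11, 6, 9, 9, 43]
-18 [41, 10, 7, 10, 9, 13, 12, 15, 12, 10, 5, 8, 7, 7, 11, 10, 14, 15, 6, 11, 11, 9, 35]
-26 [43, 8, 7, 10, 7, 16, 17, 15, 12, 9, 7, 12, 5, 7, 13, 10, 15, 13, 9, 11, 9, 10, 38]
-34 [47, 10, 8, 5, 7, 13, 17, 16, 16, 11, 10, 13, 8, 5, 8, 11, 14, 16, 9, 9, 7, 9, 44]
-42 [41, 10, 11, 10, 7, 15, 14, 15, 13, 9, 9, 9, 14, 36, 37, 9, 14, 13, 8, 12, 32, 37, 44]
-50 [42, 40, 37, 36, 18, 15, 15, 15, 15, 13, 40, 38, 42, 39, 39, 37, 16, 16, 37, 40, 41, 39, 40]
-58 [43, 37, 37, 40, 39, 13, 15, 15, 13, 34, 40, 40, 39, 35, 42, 38, 15, 14, 34, 37, 38, 37, 41]
-66 [39, 40, 39, 40, 37, 12, 13, 17, 18, 34, 38, 38, 39, 40, 38, 37, 14, 14, 16, 40, 39, 36, 43]
-74 [39, 41, 40, 38, 37, 15, 15, 12, 12, 31, 38, 38, 37, 39, 38, 40, 17, 14, 18, 41, 38, 37, 45]
-82 [41, 39, 38, 39, 40, 16, 17, 16, 16, 34, 38, 38, 39, 37, 39, 18, 19, 1
[... 362 characters left out ...]
3, 39, 36, 39, 42, 42, 44, 40, 40, 44, 39, 39, 39]
-122 [0, 19, -1, 1, 4, 3, 0, -1, 3, 2, 37, 41, 40, 2, 4, 0, 2, 3, 5, 0, 0, 3, 1]
-130 [0, 0, 0, 1, 3, 0, 0, 1, 3, 31, 67, 67, 71, 34, 33, 1, 0, -1, 2, -1, 2, 0, 0]
-138 [0, 1, 1, 0, 1, 0, 1, 0, -1, 33, 37, 30, 33, 31, 0, 0, 3, 3, 0, 1, 3, 0, 0]
-146 [3, 0, 0, 1, 2, 1, 0, 0, 0, 32, 31, 33, 34, 35, 0, 1, 1, 1, 0, 0, 0, -1, 2]
-154 [0, 1, 1, 3, 0, 0, 3, 0, 1, 33, 29, 35, 35, 34, 0, 2, 1, 1, -1, 2, 1, -2, -1]
-162 [2, 3, 2, 1, 0, 3, 0, -1, 2, 33, 34, 33, 33, 34, 0, 1, 1, 0, 0, 1, 0, -2, 3]
-170 [0, 0, 2, 4, 1, 1, 0, 2, 2, 32, 35, 32, 33, 33, 0, 1, 0, 0, 3, -1, 0, 2, 1]
-178 [0, -1, 2, 0, 1, 2, 1, 1, 0, 3, 1, -1, 2, 1, 2, 0, 1, 0, 1, 1, -2, 3, 0]
```

Call:
servo_tool([
  [[0.0925, -0.331, -0.1, 0, 1], [0.0925, -0.331, -0.2, 0, 1], [0.0925, -0.331, -0.2, 0, 1], [0.0925, -0.331, -0.3, 0, 1], [0.0925, -0.331, -0.4, 0, 1], [0.0925, -0.331, -0.453, 0, 1], [0.0925, -0.331, -0.453, 0, 1], [0.0925, -0.331, -0.453, 0, 1]],
])

```text
t: 4.3
tool_pos: [0.4878, -0.3607, 0.0071]
orientation: [-0.001, 1.0, -0.0, 0.0]
wrist_force: [-0.4, -0.4, 0.9]
finger_gap: 1.004
gripper_force: 0.0
```

Call:
servo_tool([
  [[0, 0, 0, 0, -1], [0, 0, 0, 0, -1], [0, 0, 0, 0, -1], [0, 0, 0, 0, -1], [0, 0, 0, 0, -1], [0, 0, 0, 0, -1]],
], grip_force=115)

```text
t: 4.9
tool_pos: [0.4885, -0.362, 0.0091]
orientation: [-0.001, 1.0, -0.001, 0.001]
wrist_force: [-0.7, 1.4, 8.2]
finger_gap: 0.539
gripper_force: 119.6
```

```bash
cat > e.py <<'E'
from h import *
im,W=cloud('top','top3'); K=tocase(W)*1000
from scipy.optimize import minimize
def fit(name,m,t,hi=60):
    # step-edge: choose threshold maximizing classification low/high along coordinate t
    z=K[...,2][m]; s=t[m]; ok=np.isfinite(z); z=z[ok]; s=s[ok]
    c=np.arange(s.min()+3,s.max()-3,.25); lo=z<27
    b=[max(((lo&(s<q))|(~lo&(s>=q))).mean(),((lo&(s>=q))|(~lo&(s<q))).mean()) for q in c]
    b=np.array(b); print(name,round(c[b>=b.max()-1e-9].mean(),2),round(b.max(),3),len(z))
x,y=K[...,0],K[...,1]
for a,b in((-98,-50),(-98,-75),(-72,-50)):
    r=(x>a)&(x<b)
    fit('plane y- %d'%a,r&(y>5)&(y<45),y); fit('plane y+',r&(y>45)&(y<90),y)
for a,b in((-82,-50),(-82,-68),(-68,-50)):
    r=(x>a)&(x<b)
    fit('drv y- %d'%a,r&(y>-95)&(y<-57),y); fit('drv y+',r&(y>-57)&(y<-25),y)
fit('plane xend',(y>24)&(y<64)&(x>-113)&(x<-70),x)
fit('drv xend',(y>-68)&(y<-48)&(x>-113)&(x<-65),x)
fit('trough x-',(((y>-30)&(y<10))|((y>-98)&(y<-80))|((y>75)&(y<98)))&(x>-80)&(x<-18),x)
for n,s in(('rim y+',1),('rim y-',-1)):
  for a,b in((-112,-60),(-60,-10)):
    fit(n+str(a),(x>a)&(x<b)&(s*y>106)&(s*y<122),y)
for a,b in((-95,-30),(30,95)): fit('rim x-',(x>-128)&(x<-112)&(y>a)&(y<b),x)
E
python3 e.py
```

```text
plane y- -98 22.52 0.968 281
plane y+ 66.75 0.956 338
plane y- -98 20.83 0.956 135
plane y+ 67.19 0.945 164
plane y- -72 22.77 0.984 128
plane y+ 65.38 0.967 153
drv y- -82 -69.06 0.937 191
drv y+ -42.73 0.947 151
drv y- -82 -72.13 1.0 82
drv y+ -40.11 1.0 67
drv y- -68 -67.43 0.963 109
drv y+ -44.3 0.988 84
plane xend -100.6 1.0 250
drv xend -83.64 1.0 140
trough x- -42.44 1.0 714
rim y+-112 113.05 1.0 92
rim y+-60 113.06 1.0 87
rim y--112 -112.41 1.0 102
rim y--60 -112.7 1.0 96
rim x- -120.67 0.909 176
rim x- -120.12 0.902 174
```

Call:
servo_tool([
  [[0, 0, 0.1, 0, -1], [0, 0.05, 0.23, 0, -1], [0, 0.2, 0.23, 0, -1], [0, 0.35, 0.23, 0.1, -1], [0.02, 0.47, 0.23, 0.2, -1], [0.04, 0.6, 0.23, 0.3, -1], [0.07, 0.72, 0.23, 0.433, -1], [0.1, 0.84, 0.23, 0.433, -1], [0.11, 0.944, 0.23, 0.433, -1], [0.11, 0.944, 0.23, 0.433, -1]],
])

```text
t: 5.9
tool_pos: [0.5308, 0.0244, 0.0984]
orientation: [-0.119, 0.993, 0.002, -0.001]
wrist_force: [-0.0, -0.6, -6.0]
finger_gap: 0.539
gripper_force: 121.1
```

Run:
```python
from h import *
o=get_obs();print(o['t'],o['tool_pos'],tocase(o['tool_pos']),R.from_quat(o['orientation']).as_matrix()[:,0],o['q'],o['wrist_force'],o['ft_torque'])
a,_=snap('wrist','w4'); b,_=snap('side','s4')
cv2.imwrite('pics/v4.png',np.hstack([a[:,:,::-1][:,100:560],cv2.resize(b[120:280,260:396,::-1],(340,400))]))
```

```text
5.9 [0.53084908 0.02443293 0.0983743 ] [-0.08964371  0.05336614  0.0983743 ] [-9.71551172e-01 -2.36829162e-01  5.17870266e-04] [-0.28085638  0.40092415  0.19809559  2.01109095 -0.11998676  0.74131763
  1.8005686 ] [-0.03568662 -0.62642037 -6.03231819] [-0.03252304  0.27089162  0.00183347]
```

View pics/v4.png

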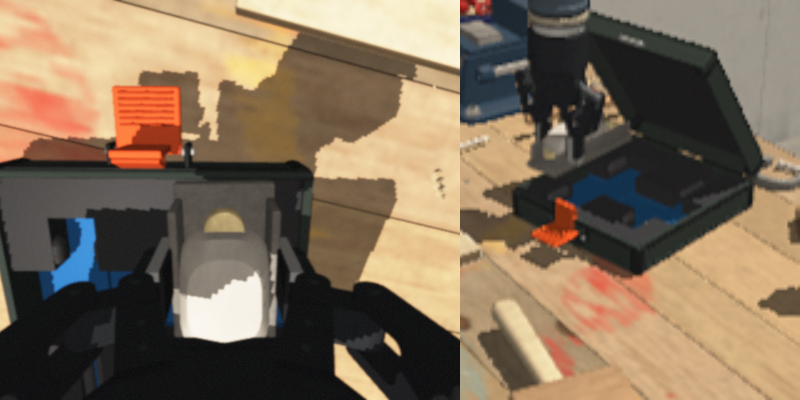

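Call:
servo_tool([
  [[0, 0, -0.04, 0, -1], [0, 0, -0.04, 0, -1], [0, 0, -0.04, 0, -1]],
])

```text
t: 6.3
tool_pos: [0.5304, 0.015, 0.0824]
orientation: [-0.113, 0.994, -0.0, -0.001]
wrist_force: [0.3, 0.5, -6.5]
finger_gap: 0.543
gripper_force: 120.9
```

```bash
cat > p.py <<'E'
from h import *
import sys
f=sys.argv[1]
o=get_obs();print(o['t'],tocase(o['tool_pos']),o['wrist_force'],'yaw',np.degrees(np.arctan2(*R.from_quat(o['orientation']).as_matrix()[[1,0],0]))%360)
snap('wrist',f); im,W=cloud('wrist',f); K=tocase(W)*1000; T=tocase(o['tool_pos'])*1000
x,y,z=K[...,0],K[...,1],K[...,2]
s=T[2]-9 # sole height
m=(z>s+4)&(z<s+32)&(x<T[0]-14)&(x>T[0]-45)&(abs(y-T[1])<32)
k=K[m]; print('plane n',len(k),'x',np.percentile(k[:,0],[.5,2]),'y',np.percentile(k[:,1],[1,99]),'z',np.percentile(k[:,2],[5,50,95]))
for a in (-16,-22,-28):
    r=m&(abs(x-T[0]-a)<3.5); print(a,r.sum(),np.percentile(y[r],[1.5,98.5]).round(1),'mid',np.percentile(y[r],[1.5,98.5]).mean().round(2))
# case front rim and sides
for b in (-80,-60,-40,-20,80,95):
    r=(abs(y-b)<4)&(z>30)&(z<50)&(x>-135)&(x<-100); 
    if r.sum()>20: print('front rim y',b,np.percentile(x[r],1).round(1),np.median(z[r]).round(1))
for a in(-110,-100,-90,-80,-70):
    r=(abs(x-a)<4)&(z>30)&(z<50); print('sides x',a,r.sum(),np.percentile(y[r],[1,99]).round(1) if r.sum()>20 else '')
    r=(abs(x-a)<4)&(z>8)&(z<22)&(y>-95)&(y<-30)
    if r.sum()>10: print('  drv slot',np.percentile(y[r],[2,98]).round(1))
E
python3 p.py w5
```

```text
6.3 [-0.09221123  0.04428163  0.08243777] [ 0.29238917  0.47649563 -6.45519513] yaw 193.0029955092026
plane n 5898 x [-127.65331193 -127.41874291] y [21.13245725 68.27268842] z [ 80.71285751  82.45288476 102.97329711]
-16 1649 [21.8 67.9] mid 44.84
-22 1960 [21.6 67.9] mid 44.75
-28 1889 [21.2 68.2] mid 44.7
front rim y -80 -121.1 38.6
front rim y -60 -121.2 38.6
front rim y -40 -121.2 38.8
front rim y -20 -134.7 38.2
front rim y 80 -121.6 38.7
front rim y 95 -121.6 38.6
sides x -110 2929 [-105.9  111.3]
sides x -100 2902 [-105.5  111.8]
sides x -90 2722 [-105.8  111.9]
sides x -80 2002 [-106.1  112.2]
sides x -70 1514 [-106.3  112.5]
  drv slot [-69.6 -48.2]
```

Call:
servo_tool([
  [[0.04, 0.009, 0, 0, -1], [0.077, 0.018, 0, 0, -1], [0.077, 0.018, -0.03, 0, -1], [0.077, 0.018, -0.06, 0, -1], [0.077, 0.018, -0.076, 0, -1], [0.077, 0.018, -0.076, 0, -1]],
])

```text
t: 6.95
tool_pos: [0.5599, 0.0231, 0.0505]
orientation: [-0.114, 0.993, -0.0, -0.002]
wrist_force: [-1.6, -1.4, -6.3]
finger_gap: 0.538
gripper_force: 121.1
```

```bash
python3 p.py w6
```

```text
6.95 [-0.06165331  0.0455784   0.05053937] [-1.62747446 -1.42535915 -6.31426308] yaw 193.09151358011175
plane n 5882 x [-97.16614171 -96.92547554] y [22.30714351 69.49947514] z [48.82646789 50.58404326 71.04314134]
-16 1645 [23.  69.1] mid 46.06
-22 1958 [22.9 69.1] mid 45.96
-28 1878 [22.3 69.5] mid 45.9
front rim y -80 -121.0 38.7
front rim y -60 -121.1 38.7
front rim y -40 -121.1 38.7
front rim y -20 -127.2 38.5
front rim y 80 -121.4 38.6
front rim y 95 -121.4 38.7
sides x -110 7115 [-105.1  110.6]
sides x -100 6127 [-105.2  111.2]
sides x -90 5785 [-105.3  111.1]
sides x -80 4299 [-105.4  111.6]
  drv slot [-69.8 -50.8]
sides x -70 3769 [-105.7  111.7]
  drv slot [-69.7 -50.5]
```

Run:
```python
from h import *
o=get_obs();print(tocase(o['tool_pos']))
im,_=snap('wrist','w7'); im,W=cloud('wrist','w7'); K=tocase(W)*1000; x,y,z=np.moveaxis(K,-1,0)
m=(x>-106)&(x<-94)&(y>10)&(y<80)&(z<34)&(z>5); print(m.sum(), np.percentile(x[m],[2,98]),np.percentile(y[m],[1,99]),np.percentile(z[m],[5,95]))
for lo in(-105,-103,-101,-99):
    r=m&(x>=lo)&(x<lo+2); print(lo,r.sum(),np.percentile(y[r],[2,98]) if r.sum()>5 else '')
for side,a,b in(('L',70,76),('R',14,22)):
    pass
v,u=np.where(m); print(u.min(),u.max(),v.min(),v.max())
cv2.imwrite('pics/w7c.png',cv2.resize(im[170:330,240:400,::-1],None,fx=3.7,fy=3.7,interpolation=2))
```

```text
[-0.06071277  0.04548189  0.05137122]
547 [-98.56244191 -94.19133347] [19.71749914 73.97240379] [13.25725406 30.11603519]
-105 0 
-103 0 
-101 7 [19.74459316 73.96503745]
-99 36 [19.69788328 73.99507171]
274 376 168 179
```

View pics/w7c.png

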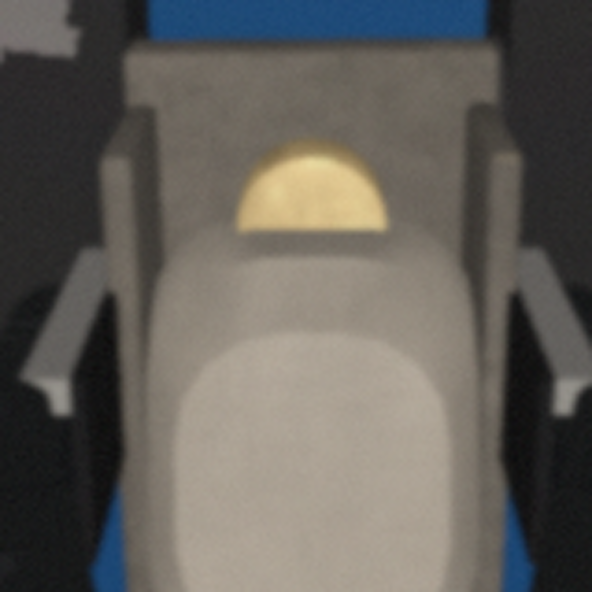

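Call:
servo_tool([
  [[0, 0.002, 0, 0, -1], [0, 0.002, -0.01, 0, -1], [0, 0.002, -0.02, 0, -1], [0, 0.002, -0.028, 0, -1], [0, 0.002, -0.028, 0, -1], [0, 0.002, -0.028, 0, -1]],
])

```text
t: 7.65
tool_pos: [0.5631, 0.0244, 0.0418]
orientation: [-0.114, 0.993, 0.0, 0.001]
wrist_force: [-1.4, -0.1, 1.3]
finger_gap: 0.539
gripper_force: 122.2
```

```bash
python3 p.py w8
python3 - <<'E'
from h import *
print(get_obs()['ft_torque'])
im,W=cloud('wrist','w8'); K=tocase(W)*1000; x,y,z=np.moveaxis(K,-1,0)
m=(x>-103)&(x<-97)&(y>10)&(y<80)&(z<31)&(z>5); print(m.sum(),np.percentile(y[m],[2,98]))
E
```

```text
7.65 [-0.05827352  0.04609127  0.04179091] [-1.43859901 -0.13118133  1.30653393] yaw 193.08509145927823
plane n 7511 x [-103.12904242 -102.75439168] y [14.69170433 77.47232819] z [37.64046244 40.85222389 61.88360431]
-16 1806 [15.4 76.7] mid 46.04
-22 2186 [15.3 76.8] mid 46.04
-28 2181 [15.3 76.8] mid 46.07
front rim y -80 -120.8 38.7
front rim y -60 -121.1 38.7
front rim y -40 -121.2 38.7
front rim y -20 -126.6 38.4
front rim y 80 -121.5 38.7
front rim y 95 -121.5 38.6
sides x -110 7816 [-101.5  110.8]
sides x -100 6530 [-103.3  111.2]
sides x -90 7542 [-104.8  110.8]
sides x -80 5576 [-105.3  111.4]
  drv slot [-69.8 -51.3]
sides x -70 4763 [-105.5  111.4]
  drv slot [-69.8 -51.1]
[ 0.03169037 -0.02724379 -0.19977741]
26 [19.63940837 74.02417599]
```

Call:
servo_tool([
  [[0, 0, -0.007, 0, -1], [0, 0, -0.007, 0, -1], [0, 0, -0.007, 0, 0.5], [0, 0, -0.007, 0, 0.5], [0, 0, 0, 0, 0.5], [-0.005, 0, 0.05, 0, 0.5], [-0.02, 0, 0.15, 0, 0.5], [-0.05, 0, 0.2, 0, 0.5], [-0.05, 0, 0.2, 0, 0.5]],
])

```text
t: 8.6
tool_pos: [0.5432, 0.0246, 0.1241]
orientation: [-0.114, 0.993, 0.0, 0.003]
wrist_force: [-0.1, 0.6, -0.5]
finger_gap: 0.751
gripper_force: 0.0
```

Run:
```python
from h import *
o=get_obs();print(o['t'],tocase(o['tool_pos']),o['wrist_force'])
im,_=snap('wrist','w9');im,W=cloud('wrist','w9'); K=tocase(W)*1000; x,y,z=np.moveaxis(K,-1,0)
for a in range(-100,80,8):
    r=(abs(x-a)<4)&(abs(y-46)<8); print(a,r.sum(),np.nanpercentile(z[r],[10,50,90]).round(1) if r.sum() else '')
cv2.imwrite('pics/w9c.png',cv2.resize(im[:,:,::-1],None,fx=1,fy=1))
```

```text
8.6 [-0.07761681  0.050716    0.12409844] [-0.08288739  0.59078929 -0.48841684]
-100 828 [162.  220.7 223.3]
-92 3777 [198.4 208.3 215. ]
-84 668 [ 39.  196.7 205.8]
-76 385 [54.6 57.7 66.4]
-68 316 [68.2 71.1 72.4]
-60 277 [72.2 73.2 74.3]
-52 272 [73.9 74.9 76. ]
-44 273 [75.6 76.8 77.8]
-36 231 [77.3 78.2 79.2]
-28 111 [74.6 76.2 77.4]
-20 0 
-12 157 [55.1 56.1 57.3]
-4 212 [56.8 57.9 59.1]
4 213 [58.8 60.1 61.1]
12 213 [60.8 62.1 63.3]
20 106 [62.9 63.7 64.4]
28 36 [51.6 52.4 53.4]
36 140 [52.1 53.9 55.4]
44 0 
52 0 
60 0 
68 0 
76 0
```

View pics/w9c.png

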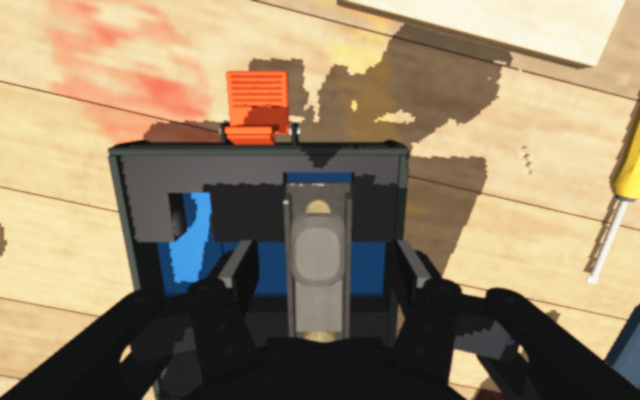

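Run:
```python
from h import *
im,W=cloud('top','top0'); X,Y,Z=np.moveaxis(W,-1,0)*1000
for a in range(-76,80,8):
    r=(abs(X-534.5-a)<4)&(abs(Y+363.8)<8); print(a-14,np.nanmedian(Z[r]).round(1),end='; ')
im,W=cloud('wrist','w9'); K=tocase(W)*1000; x,y,z=np.moveaxis(K,-1,0)
print()
for a in range(-100,30,6):
    r=(abs(x-a)<3)&(abs(y-46)<26)&(z<85)&(abs(abs(y-46)-22.5)<1.5); print(a,r.sum(),np.nanpercentile(z[r],[10,50,90]).round(1) if r.sum() else '')
```

```text
-90 9.5; -82 22.0; -74 36.1; -66 43.4; -58 44.3; -50 45.2; -42 47.8; -34 47.2; -26 41.2; -18 25.1; -10 28.4; -2 27.8; 6 29.9; 14 33.0; 22 12.2; 30 20.5; 38 25.2; 46 23.6; 54 12.9; 62 9.2; 
-100 24 [37.5 38.  38.9]
-94 76 [13.5 14.7 39.1]
-88 143 [14.6 39.5 57.9]
-82 75 [59.  60.1 60.8]
-76 69 [59.4 60.2 60.9]
-70 54 [59.6 60.1 61.1]
-64 59 [59.4 60.3 60.9]
-58 56 [59.4 60.2 61. ]
-52 55 [59.3 60.2 61.3]
-46 61 [59.7 60.5 61.1]
-40 55 [59.6 60.4 60.9]
-34 49 [59.7 60.4 61.2]
-28 50 [59.3 60.4 61.1]
-22 57 [57.1 60.3 60.9]
-16 57 [51.5 60.3 61. ]
-10 58 [47.3 60.4 61.4]
-4 52 [47.9 60.5 61.4]
2 55 [49.5 60.7 61.3]
8 49 [50.4 60.4 61.3]
14 52 [51.5 60.5 61.4]
20 58 [40.  60.7 61.5]
26 45 [45.8 60.4 61.4]
```

Call:
servo_tool([
  [[0, 0, 0, -0.3, 1], [0, 0, 0, -0.6, 1], [0, 0, 0, -0.9, 1], [0, 0, 0, -1, 1]],
])

```text
t: 9.05
tool_pos: [0.5418, 0.0245, 0.1197]
orientation: [0.149, 0.989, -0.001, -0.001]
wrist_force: [-0.3, 0.2, 0.1]
finger_gap: 0.998
gripper_force: 0.0
```

Call:
servo_tool([
  [[0, 0, 0, -0.3, 1], [0, 0, 0, -0.6, 1], [0, 0, 0, -0.9, 1], [0, 0, 0, -1, 1]],
])

```text
t: 9.45
tool_pos: [0.5418, 0.0245, 0.1197]
orientation: [0.4, 0.917, -0.001, -0.001]
wrist_force: [-0.6, 0.6, -0.1]
finger_gap: 1.003
gripper_force: 0.0
```

Call:
servo_tool([
  [[0, 0, 0, -0.3, 1], [0, 0, 0, -0.6, 1], [0, 0, 0, -0.9, 1], [0, 0, 0, -1, 1], [0, 0, 0, -1, 1], [0, 0, 0, -1, 1]],
])

```text
t: 10.05
tool_pos: [0.5419, 0.0246, 0.1203]
orientation: [0.621, 0.784, -0.001, -0.0]
wrist_force: [0.5, 0.5, 0.0]
finger_gap: 0.997
gripper_force: 0.0
```

```bash
cat > st.py <<'E'
from h import *
o=get_obs();print(round(o['t'],2),'case',(tocase(o['tool_pos'])*1000).round(1),'F',o['wrist_force'].round(1),'M',o['ft_torque'].round(2),'yaw',(np.degrees(np.arctan2(*R.from_quat(o['orientation']).as_matrix()[[1,0],0]))%360).round(1),'q',o['q'].round(2),'gap',o['finger_gap'])
E
python3 st.py
```

```text
10.05 case [-78.8  51.  120.3] F [0.5 0.5 0. ] M [-0.   -0.09 -0.04] yaw 103.2 q [-0.59  0.43  0.6   1.99 -0.33  0.82  0.42] gap 0.997411976628181
```

Call:
servo_tool([
  [[0.056, 0, 0, 0, 1], [0.056, 0, 0, 0, 1], [0.056, 0, -0.08, 0, 1], [0.056, 0, -0.163, 0, 1], [0.056, 0, -0.163, 0, 1], [0.056, 0, -0.175, 0, 1], [0.056, 0, -0.188, 0, 1], [0.056, 0, -0.188, 0, 1]],
])

```text
t: 10.85
tool_pos: [0.565, 0.0245, 0.0466]
orientation: [0.622, 0.783, 0.0, 0.0]
wrist_force: [-0.2, -0.0, 0.3]
finger_gap: 0.998
gripper_force: 0.0
```

```bash
python3 st.py
```

```text
10.85 case [-56.3  45.7  46.6] F [-0.2 -0.   0.3] M [0.03 0.04 0.11] yaw 103.1 q [-0.51  0.57  0.52  1.98 -0.43  0.7   0.51] gap 0.9976104246659561
```

Call:
servo_tool([
  [[0, 0, -0.005, 0, 1], [0, 0, -0.01, 0, 1], [0, 0, -0.015, 0, 1], [0, 0, -0.02, 0, 1], [0, 0, -0.02, 0, 1]],
])

```text
t: 11.35
tool_pos: [0.5666, 0.0249, 0.0392]
orientation: [0.622, 0.783, 0.002, 0.001]
wrist_force: [0.7, 0.8, 5.4]
finger_gap: 1.0
gripper_force: 2.1
```

Call:
servo_tool([
  [[0, 0, -0.005, 0, 1], [0, 0, -0.01, 0, 1], [0, 0, -0.015, 0, 1], [0, 0, -0.015, 0, 1]],
])

```text
t: 11.75
tool_pos: [0.5653, 0.0245, 0.0322]
orientation: [0.622, 0.783, 0.0, 0.001]
wrist_force: [1.7, -0.3, 3.3]
finger_gap: 1.004
gripper_force: 1.6
```

```bash
python3 st.py
python3 - <<'E'
from h import *
im,_=snap('side','s10');im,W=cloud('side','s10')
cv2.imwrite('pics/s10.png',cv2.resize(im[110:290,230:430,::-1],None,fx=3.2,fy=3.2,interpolation=2))
E
```

```text
11.75 case [-56.1  45.7  32.2] F [ 1.7 -0.3  3.3] M [ 0.17 -0.49  0.01] yaw 103.1 q [-0.49  0.59  0.5   1.98 -0.44  0.67  0.52] gap 1.0042000600681291
```

View pics/s10.png

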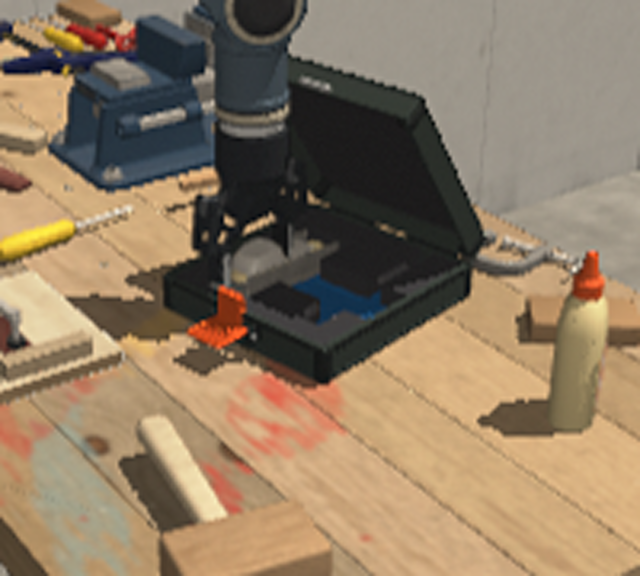

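Call:
servo_tool([
  [[0, 0, -0.004, 0, 1], [0, 0, -0.008, 0, 1], [0, 0, -0.012, 0, 1], [0, 0, -0.012, 0, 1]],
])

```text
t: 12.2
tool_pos: [0.5636, 0.0242, 0.0265]
orientation: [0.622, 0.783, -0.001, -0.001]
wrist_force: [0.7, -0.8, 1.5]
finger_gap: 0.998
gripper_force: 0.3
```

```bash
cat > cheek.py <<'E'
from h import *
snap('side','sc'); im,W=cloud('side','sc'); K=tocase(W)*1000; x,y,z=np.moveaxis(K,-1,0)
# highest near-side cheek (y~22) tops by x
for a in range(-90,70,10):
    r=(abs(x-a)<5)&(y>17)&(y<27)&(z<66)
    if r.sum()>8: print(a,r.sum(),np.percentile(z[r],[50,95]).round(1),end=' | ')
print()
E
python3 st.py; python3 cheek.py
```

```text
12.2 case [-57.7  45.8  26.5] F [ 0.7 -0.8  1.5] M [-0.05  0.   -0.01] yaw 103.1 q [-0.49  0.6   0.5   1.99 -0.45  0.67  0.52] gap 0.9978926085926426
-70 11 [40.9 46.6] | -50 12 [42.5 49.2] | -40 11 [42.7 55.4] | -30 11 [39.3 46. ] | -20 18 [28.9 40.2] | -10 20 [21.3 40.1] | 0 22 [18.6 41.3] | 10 25 [20.5 40.6] | 20 22 [17.8 39.9] | 30 12 [35.1 40.3] | 50 9 [32.3 40.2] |
```

Call:
servo_tool([
  [[0, 0, -0.004, 0, 1], [0, 0, -0.008, 0, 1], [0, 0, -0.01, 0, 1], [0, 0, -0.01, 0, 1]],
])

```text
t: 12.65
tool_pos: [0.5639, 0.0243, 0.0254]
orientation: [0.622, 0.783, 0.0, -0.001]
wrist_force: [-9.9, -0.6, 23.5]
finger_gap: 0.999
gripper_force: 12.6
```

```bash
python3 st.py
```

```text
12.65 case [-57.5  45.8  25.4] F [-9.9 -0.6 23.5] M [0.17 1.07 0.11] yaw 103.1 q [-0.49  0.6   0.49  1.99 -0.45  0.66  0.53] gap 0.9991400711285018
```

Call:
servo_tool([
  [[0, 0, 0.02, 0, 1], [0, 0, 0.1, 0, 1], [-0.04, 0, 0.2, 0, 1], [-0.04, 0, 0.24, 0, 1], [-0.04, 0, 0.24, 0, 1]],
])

```text
t: 13.15
tool_pos: [0.5463, 0.0242, 0.1195]
orientation: [0.622, 0.783, -0.001, -0.001]
wrist_force: [-1.1, 0.5, -0.7]
finger_gap: 1.0
gripper_force: 0.0
```

```bash
python3 st.py
cat > ch.py <<'E'
from h import *
import sys
snap('wrist',sys.argv[1]); im,W=cloud('wrist',sys.argv[1]); K=tocase(W)*1000; x,y,z=np.moveaxis(K,-1,0)
for a in range(-100,60,8):
    s=[]
    for b in (22.5,67.5):
        r=(abs(x-a)<4)&(abs(y-b-.7)<3)&(z<75)&(z>20)
        s.append((int(r.sum()),np.percentile(z[r],[50,90]).round(1)) if r.sum()>10 else '')
    r=(abs(x-a)<4)&(abs(y-46)<8)&(z<85)
    if r.sum()>10 or s[0] or s[1]: print(a,s,np.median(z[r]).round(1) if r.sum()>10 else '')
E
python3 ch.py w11
```

```text
13.15 case [-74.7  49.7 119.5] F [-1.1  0.5 -0.7] M [-0.04  0.07  0.02] yaw 103.1 q [-0.58  0.44  0.6   1.98 -0.33  0.83  0.43] gap 1.000002162969263
-100 [(48, array([36.8, 38.8])), (47, array([37.8, 38.6]))] 15.4
-92 [(42, array([22.6, 31.6])), (37, array([22.2, 22.9]))] 21.6
-84 [(60, array([41.7, 43.5])), (70, array([42.1, 43.7]))] 22.8
-76 [(44, array([42.7, 43.8])), (83, array([42.5, 43.7]))] 38.8
-68 [(41, array([42.9, 43.8])), (102, array([42.6, 43.9]))] 54.1
-60 [(32, array([43. , 43.8])), (143, array([43.2, 49.6]))] 56.1
-52 [(19, array([43. , 43.6])), (151, array([43.5, 51.7]))] 57.7
-44 ['', (163, array([43.8, 53.8]))] 59.4
-36 ['', (157, array([43.5, 52.6]))] 60.9
-28 [(33, array([43.2, 43.9])), (91, array([43.2, 45.7]))] 58.4
-20 [(40, array([43.2, 43.8])), (72, array([42.9, 43.8]))] 37.5
-12 [(38, array([43.2, 44. ])), (74, array([42.9, 44. ]))] 38.5
-4 [(36, array([42.9, 44. ])), (66, array([42.8, 43.8]))] 40.5
4 [(36, array([43.2, 43.9])), (67, array([43., 44.]))] 42.5
12 [(36, array([43. , 43.8])), (64, array([43.2, 44. ]))] 44.6
20 [(36, array([42.9, 43.9])), (67, array([43.1, 44.1]))] 46.1
28 [(43, array([42.7, 44. ])), (53, array([42.8, 43.8]))] 32.2
36 [(49, array([42.9, 43.7])), (55, array([43. , 43.9]))] 37.0
44 [(44, array([42.9, 44. ])), (57, array([43.1, 43.9]))] 37.9
52 [(34, array([42.8, 43.9])), (40, array([43.2, 44.1]))] 35.6
```

Run:
```python
from h import *
im,W=cloud('top','top0'); X,Y,Z=np.moveaxis(W,-1,0)*1000
print('max z grid; cols y 360..80');
for a in range(460,240,-20): print(a,[int(np.nanmax(np.where((abs(X-a)<10)&(abs(Y-b)<10),Z,-9))) for b in range(360,70,-20)])
f=im.astype(int)
m=(X>380)&(X<600)&(Y>240)&(Y<310)&(Z>8)&(Z<45)&(f[...,0]-f[...,2]>90)&(f[...,0]>150)
P=np.c_[X[m],Y[m]]; c=P.mean(0); u=np.linalg.svd(P-c)[2][0]; u*=np.sign(u[0]); t=(P-c)@u
print('handle ctr',c,len(P),'yaw',np.degrees(np.arctan2(u[1],u[0])),'ext',np.percentile(t,[.5,99.5]),'end',c+u*np.percentile(t,.5),'wid',np.percentile((P-c)@[-u[1],u[0]],[1,99]))
print('whole end',np.sort(X[(X>380)&(X<620)&(Y>260)&(Y<310)&(Z>5)])[-8:])
for w in('w5','w9'):
    im,W=cloud('wrist',w); K=tocase(W)*1000; x,y,z=np.moveaxis(K,-1,0)
    m=(z>8)&(z<33)&(x<-48)&(x>-100)&(y<-30)&(y>-95)
    print(w,m.sum(),np.percentile(x[m],[.5,2]))
    for a in range(-86,-44,5):
        r=m&(abs(x-a)<2.5); 
        if r.sum()>5: print(a,r.sum(),np.percentile(y[r],[1,99]).round(1))
    r=(x>-112)&(x<-50)&(z>34)&(z<41)&(y>-90)&(y<-30)
    for b in(-66,-62,-58,-54,-50):
        q=r&(abs(y-b)<2)&(x<-76); print('foam end',b,np.percentile(x[q],99).round(1) if q.sum()>5 else '')
```

```text
max z grid; cols y 360..80
460 [5, 7, 8, 5, 28, 29, 5, 6, 6, 19, 7, 5, 6, 8, 9]
440 [6, 6, 7, 6, 28, 30, 7, 7, 6, 5, 6, 5, 6, 6, 6]
420 [5, 6, 5, 6, 29, 30, 4, 7, 5, 8, 7, 6, 6, 10, 7]
400 [6, 5, 5, 7, 27, 32, 7, 5, 24, 23, 24, 25, 24, 25, 22]
380 [59, 59, 60, 60, 60, 9, 5, 6, 23, 25, 27, 24, 24, 29, 24]
360 [59, 61, 59, 61, 58, 6, 4, 5, 22, 25, 24, 24, 25, 26, 24]
340 [60, 60, 61, 61, 60, 6, 7, 8, 24, 23, 24, 25, 26, 24, 24]
320 [61, 59, 62, 62, 114, 126, 120, 106, 92, 77, 68, 65, 63, 64, 65]
300 [61, 58, 61, 57, 108, 123, 114, 105, 84, 66, 63, 59, 55, 28, 27]
280 [58, 60, 60, 59, 59, 7, 5, 7, 39, 43, 44, 43, 43, 46, 42]
260 [8, 47, 48, 46, 5, 7, 6, 6, 42, 44, 45, 45, 43, 44, 44]
handle ctr [440.34383124 267.77158382] 283 yaw 7.964138326839998 ext [-47.06561515  45.73276344] end [393.73216471 261.25048937] wid [-9.39136355 11.11343531]
whole end [592.95728961 593.02377597 595.40926221 600.5528456  608.69704537
 608.70421227 611.21175706 613.52153716]
w5 1468 [-81.78625463 -79.54710535]
-81 41 [-70.5 -69.1]
-76 191 [-70.5 -48.7]
-71 289 [-70.3 -48.6]
-66 284 [-70.4 -46.9]
-61 231 [-70.3 -48.8]
-56 223 [-70.4 -49.8]
-51 192 [-70.1 -51. ]
-46 17 [-69.3 -51.3]
foam end -66 -86.2
foam end -62 -86.3
foam end -58 -86.4
foam end -54 -86.4
foam end -50 -86.0
w9 1212 [-82.10385835 -79.96173349]
-81 72 [-70.6 -48.4]
-76 213 [-70.4 -47.9]
-71 213 [-70.6 -47.6]
-66 216 [-70.3 -47.2]
-61 172 [-70.2 -47.8]
-56 165 [-70.1 -49.8]
-51 150 [-70.2 -50.4]
-46 10 [-69.1 -51.6]
foam end -66 -86.2
foam end -62 -86.1
foam end -58 -86.2
foam end -54 -86.1
foam end -50 -86.2
```

Call:
servo_tool([
  [[-0.1, 0.05, 0.05, 0.1, 1], [-0.2, 0.15, 0.15, 0.3, 1], [-0.25, 0.27, 0.2, 0.6, 1], [-0.25, 0.37, 0.2, 0.9, 1], [-0.25, 0.4, 0.2, 1, 1]],
])

```text
t: 13.7
tool_pos: [0.4479, 0.1897, 0.2001]
orientation: [0.393, 0.92, 0.002, 0.0]
wrist_force: [0.4, -0.1, 0.2]
finger_gap: 1.0
gripper_force: 0.0
```

Call:
servo_tool([
  [[0, 0.05, 0, 0.3, 1], [0, 0.1, 0, 0.6, 1], [0, 0.15, 0, 0.9, 1], [0, 0.2, 0, 1, 1]],
])

```text
t: 14.1
tool_pos: [0.4489, 0.2652, 0.1981]
orientation: [0.145, 0.989, -0.0, -0.0]
wrist_force: [1.1, -0.6, -0.2]
finger_gap: 0.999
gripper_force: 0.0
```

Call:
servo_tool([
  [[0, 0, -0.05, 0.3, 1], [0, 0, -0.1, 0.6, 1], [0, 0, -0.15, 0.8, 1], [0, 0, -0.15, 0.8, 1], [0, 0, -0.15, 0.8, 1]],
])

```text
t: 14.6
tool_pos: [0.449, 0.2641, 0.1386]
orientation: [-0.06, 0.998, -0.0, -0.0]
wrist_force: [0.3, -0.1, 1.1]
finger_gap: 1.002
gripper_force: 0.0
```

```bash
python3 st.py
python3 - <<'E'
from h import *
o=get_obs(); print(o['tool_pos'])
snap('wrist','w12'); im,W=cloud('wrist','w12'); X,Y,Z=np.moveaxis(W,-1,0)*1000; f=im.astype(int)
m=(Z>4)&(Z<34)&(f[...,0]-f[...,2]>80)&(f[...,0]>120)&(f[...,1]>90)&(X>370)&(X<600)&(Y>225)&(Y<320)
m=cv2.erode(m.astype(np.uint8),np.ones((3,3)))>0
P=np.c_[X[m],Y[m]]; c=P.mean(0); u=np.linalg.svd(P-c,full_matrices=False)[2][0]; u*=np.sign(u[0]); t=(P-c)@u; s=(P-c)@[-u[1],u[0]]
print(len(P),'ctr',c,'yaw',np.degrees(np.arctan2(u[1],u[0])),'t',np.percentile(t,[.2,99.8]),'s',np.percentile(s,[1,99]),'end',c+u*np.percentile(t,.2),'z',np.percentile(Z[m],[5,99]))
for a in range(-50,60,10):
    q=abs(t-a)<5
    if q.sum()>20: print(a,q.sum(),np.percentile(s[q],[2,98]).round(1),np.percentile(Z[m][q],98).round(1))
E
```

```text
14.6 case [-115.5  305.3  138.6] F [ 0.3 -0.1  1.1] M [ 0.04 -0.07  0.03] yaw 186.9 q [-0.85  0.33  0.29  2.01 -0.13  0.82  1.2 ] gap 1.002171954210139
[0.44899898 0.26409174 0.1386237 ]
2389 ctr [434.92161038 270.4131732 ] yaw 7.492726086417137 t [-43.34932765  49.59647486] s [-10.62253289  10.59617664] end [391.94242426 264.76040685] z [19.47896138 27.01233364]
-40 193 [-7.8  8.8] 25.9
-30 298 [-10.3  10.4] 27.4
-20 311 [-10.5  10.6] 27.0
-10 301 [-10.7  10.7] 27.0
0 285 [-10.7  10.8] 26.1
10 252 [-10.   10.1] 25.5
20 235 [-9.2  9.3] 24.7
30 230 [-9.3  9.4] 24.6
40 228 [-9.4  9.5] 25.0
50 56 [-6.8  7.6] 23.4
```

Call:
servo_tool([
  [[-0.09, 0.0085, -0.05, 0.02, 1], [-0.09, 0.0085, -0.15, 0.02, 1], [-0.09, 0.0085, -0.25, 0.02, 1], [-0.09, 0.0085, -0.31, 0.02, 1], [-0.09, 0.0085, -0.3265, 0.02, 1], [-0.09, 0.0085, -0.3265, 0.02, 1]],
])

```text
t: 15.25
tool_pos: [0.4132, 0.268, 0.0087]
orientation: [-0.067, 0.998, -0.0, 0.0]
wrist_force: [0.9, 0.8, 0.1]
finger_gap: 1.001
gripper_force: 0.0
```

Call:
servo_tool([
  [[0, 0, 0, 0, -1], [0, 0, 0, 0, -1], [0, 0, 0, 0, -1], [0, 0, 0, 0, -1], [0, 0, 0, 0, -1], [0, 0, 0, 0, -1], [0, 0, 0, 0, -1]],
], grip_force=70)

```text
t: 15.95
tool_pos: [0.413, 0.2681, 0.0096]
orientation: [-0.067, 0.998, 0.0, 0.0]
wrist_force: [-1.7, -0.9, 7.7]
finger_gap: 0.277
gripper_force: 68.3
```

```bash
python3 st.py
python3 - <<'E'
from h import *
print(get_obs()['tool_pos'], toworld(-.095,-.054), toworld(-.0605,-.054))
E
```

```text
15.95 case [-149.7  317.4    9.6] F [-1.7 -0.9  7.7] M [-0.23  0.31 -0.02] yaw 187.7 q [-0.83  0.51  0.21  2.15 -0.21  0.5   1.24] gap 0.2766806847331263
[0.41296098 0.26814917 0.00959603] [ 0.5497822  -0.08138633] [ 0.58339797 -0.07362552]
```

Call:
servo_tool([
  [[0, 0, 0.1, 0, -1], [0, -0.05, 0.2, 0, -1], [0.05, -0.16, 0.25, 0.177, -1], [0.08, -0.28, 0.25, 0.177, -1], [0.11, -0.4, 0.25, 0.177, -1], [0.14, -0.52, 0.25, 0.177, -1], [0.17, -0.64, 0.25, 0.177, -1], [0.2, -0.76, 0.25, 0.177, -1], [0.232, -0.87, 0.25, 0.177, -1], [0.232, -0.899, 0.25, 0.177, -1]],
])

```text
t: 16.95
tool_pos: [0.5064, -0.0979, 0.1092]
orientation: [-0.109, 0.994, -0.002, 0.001]
wrist_force: [-0.7, -0.5, -0.7]
finger_gap: 0.275
gripper_force: 69.5
```

Call:
servo_tool([
  [[0, 0, -0.05, 0, -1], [0, 0, -0.1, 0, -1], [0.05, 0.01, -0.1, 0, -1], [0.11, 0.025, -0.1, 0, -1], [0.146, 0.034, -0.1, 0, -1], [0.146, 0.034, -0.1, 0, -1], [0.146, 0.034, -0.1, 0, -1]],
])

```text
t: 17.65
tool_pos: [0.5627, -0.0777, 0.0682]
orientation: [-0.114, 0.994, 0.0, -0.001]
wrist_force: [0.7, 0.5, -0.2]
finger_gap: 0.273
gripper_force: 69.5
```

```bash
python3 st.py
cat > d.py <<'E'
from h import *
import sys
o=get_obs(); T=tocase(o['tool_pos'])*1000
im,_=snap('wrist',sys.argv[1]); im,W=cloud('wrist',sys.argv[1]); K=tocase(W)*1000; x,y,z=np.moveaxis(K,-1,0); f=im.astype(int)
m=(z>T[2]-10)&(z<T[2]+25)&(f[...,0]-f[...,2]>60)&(f[...,1]>70)&(abs(y-T[1])<25)&(x<T[0]+10)&(x>T[0]-40)
m=cv2.erode(m.astype(np.uint8),np.ones((3,3)))>0
print('handle n',m.sum(),'x end',np.percentile(x[m],[.3,2]).round(1),'ztop',np.percentile(z[m],98).round(1))
for a in range(-20,0,4):
    r=m&(abs(x-T[0]-a)<2)
    if r.sum()>10: print(a,np.percentile(y[r],[2,98]).round(1),np.percentile(y[r],[2,98]).mean().round(2),np.percentile(z[r],95).round(1))
g=(z>8)&(z<33)&(x<-48)&(x>-100)&(y<-30)&(y>-95)
for a in range(-86,-60,4):
    r=g&(abs(x-a)<2)
    if r.sum()>5: print('slot',a,r.sum(),np.percentile(y[r],[1,99]).round(1))
r=(z>34)&(z<41)&(x<-76)&(x>-110)
for b in(-66,-62,-58,-54,-50,-46):
    q=r&(abs(y-b)<2); print('foam end',b,np.percentile(x[q],99).round(1) if q.sum()>5 else '')
E
python3 d.py w13
```

```text
17.65 case [-81.6 -53.3  68.2] F [ 0.7  0.5 -0.2] M [-0.03  0.06  0.03] yaw 193.1 q [-0.18  0.51  0.32  1.95 -0.24  0.72  2.08] gap 0.2734292099242841
handle n 3225 x end [-105.7 -105. ] ztop 85.4
-20 [-61.3 -43.6] -52.45 82.4
-16 [-62.8 -42.1] -52.44 83.9
-12 [-63.6 -41.3] -52.45 85.2
-8 [-63.  -41.7] -52.4 85.4
-4 [-62.8 -41.7] -52.23 85.2
foam end -66 -85.7
foam end -62 -93.8
foam end -58 -95.8
foam end -54 -96.1
foam end -50 -96.3
foam end -46 -95.7
```

Call:
servo_tool([
  [[0.03, 0.004, 0, 0, -1], [0.0545, 0.008, -0.015, 0, -1], [0.0545, 0.008, -0.033, 0, -1], [0.0545, 0.008, -0.033, 0, -1], [0.0545, 0.008, -0.033, 0, -1]],
])

```text
t: 18.2
tool_pos: [0.5849, -0.0751, 0.0547]
orientation: [-0.113, 0.994, 0.0, -0.001]
wrist_force: [-0.7, 0.2, -0.1]
finger_gap: 0.277
gripper_force: 69.5
```

```bash
python3 st.py; python3 d.py w14
python3 - <<'E'
from h import *
im=np.load('pics/w14.npz')['im']
cv2.imwrite('pics/w14c.png',cv2.resize(im[130:330,220:430,::-1],None,fx=2.8,fy=2.8,interpolation=2))
E
```

```text
18.2 case [-59.4 -55.7  54.7] F [-0.7  0.2 -0.1] M [-0.01 -0.   -0.04] yaw 193.0 q [-0.18  0.55  0.32  1.91 -0.25  0.72  2.08] gap 0.2774822116039003
handle n 3264 x end [-83.4 -82.8] ztop 71.8
-20 [-64.  -46.1] -55.04 69.0
-16 [-65.4 -44.6] -54.96 70.3
-12 [-66.1 -43.6] -54.87 71.6
-8 [-65.2 -44.2] -54.7 71.7
-4 [-65.3 -44.6] -54.92 71.7
slot -82 9 [-69.3 -37.1]
slot -78 224 [-69.3 -37.1]
slot -74 357 [-69.2 -37.1]
slot -70 246 [-69.2 -37.1]
slot -66 119 [-69.2 -37.1]
slot -62 29 [-68.8 -37.2]
foam end -66 -85.0
foam end -62 -85.1
foam end -58 -85.0
foam end -54 -85.1
foam end -50 -85.0
foam end -46 -84.9
```

View pics/w14c.png

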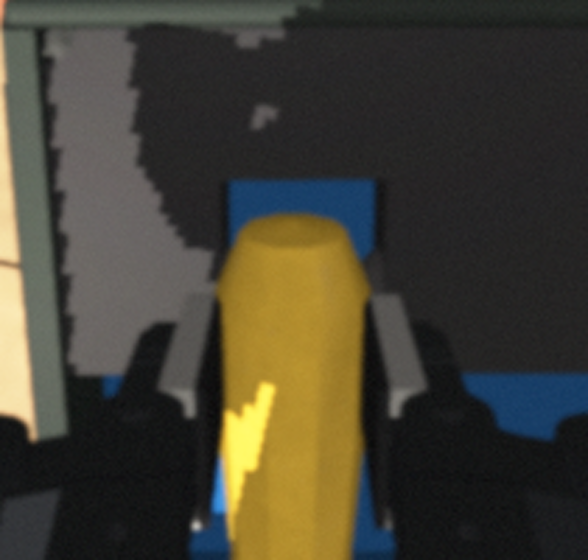

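Call:
servo_tool([
  [[0.005, 0.0055, 0, 0, -1], [0.005, 0.0055, -0.01, 0, -1], [0.005, 0.0055, -0.02, 0, -1], [0.005, 0.0055, -0.03, 0, -1], [0.005, 0.0055, -0.034, 0, -1], [0.005, 0.0055, -0.034, 0, -1]],
])

```text
t: 18.85
tool_pos: [0.5873, -0.0727, 0.0414]
orientation: [-0.113, 0.994, 0.0, -0.0]
wrist_force: [-0.5, 0.0, 0.2]
finger_gap: 0.275
gripper_force: 69.5
```

```bash
python3 st.py; python3 d.py w15
```

```text
18.85 case [-56.5 -54.   41.4] F [-0.5  0.   0.2] M [0.01 0.01 0.01] yaw 193.0 q [-0.18  0.58  0.31  1.91 -0.26  0.7   2.08] gap 0.2752256193645778
handle n 3211 x end [-80.6 -79.9] ztop 58.4
-20 [-62.  -44.4] -53.21 55.4
-16 [-63.6 -42.6] -53.08 57.0
-12 [-64.3 -41.9] -53.11 58.3
-8 [-63.8 -42.5] -53.18 58.5
-4 [-63.5 -42.9] -53.22 58.3
slot -82 19 [-69.3 -37.1]
slot -78 267 [-69.2 -37.1]
slot -74 421 [-69.2 -37.1]
slot -70 216 [-69.2 -37. ]
slot -66 148 [-69.2 -37.1]
slot -62 38 [-69.1 -37.2]
foam end -66 -85.2
foam end -62 -85.3
foam end -58 -79.5
foam end -54 -84.9
foam end -50 -79.6
foam end -46 -84.9
```

Call:
servo_tool([
  [[0, 0, -0.004, 0, -1], [0, 0, -0.004, 0, 0.06], [0, 0, -0.004, 0, 0.06], [0, 0, -0.004, 0, 0.06], [-0.005, 0, 0.05, 0, 0.06], [-0.02, 0, 0.15, 0, 0.06], [-0.05, 0, 0.2, 0, 0.3], [-0.05, 0, 0.2, 0, 0.56], [-0.05, 0, 0.2, 0, 0.56]],
])

```text
t: 19.8
tool_pos: [0.5678, -0.0725, 0.122]
orientation: [-0.114, 0.994, 0.0, 0.0]
wrist_force: [-0.0, -0.4, -0.8]
finger_gap: 0.778
gripper_force: 0.0
```

```bash
python3 st.py
cat > dh.py <<'E'
from h import *
import sys
snap('wrist',sys.argv[1]); im,W=cloud('wrist',sys.argv[1]); K=tocase(W)*1000; x,y,z=np.moveaxis(K,-1,0); f=im.astype(int)
m=(z>20)&(z<70)&(f[...,0]-f[...,2]>50)&(f[...,1]>60)&(y<-30)&(y>-80)&(x>-95)&(x<40)
for a in range(-84,44,8):
    r=m&(abs(x-a)<4)
    if r.sum()>10: print(a,r.sum(),'top',np.percentile(z[r],95).round(1),'y',np.percentile(y[r],[2,98]).round(1))
for a in range(20,110,8):
    r=(abs(x-a)<4)&(abs(y+53)<3)&(z<80)
    if r.sum()>5: print('shank?',a,r.sum(),np.percentile(z[r],[10,50,90]).round(1))
E
python3 dh.py w16
```

```text
19.8 case [-75.5 -49.4 122. ] F [-0.  -0.4 -0.8] M [-0.05  0.   -0.  ] yaw 193.0 q [-0.22  0.44  0.36  1.91 -0.2   0.83  2.04] gap 0.7775508771997582
-76 345 top 48.5 y [-63.  -43.3]
-68 372 top 50.8 y [-65.5 -40.9]
-60 343 top 50.9 y [-66.5 -40. ]
-52 331 top 50.6 y [-66.3 -39.9]
-44 300 top 50.6 y [-65.  -40.7]
-36 271 top 49.9 y [-64.4 -40.8]
-28 250 top 49.2 y [-63.7 -41.3]
-20 227 top 48.4 y [-62.9 -42. ]
-12 228 top 47.9 y [-62.3 -41.9]
-4 238 top 47.9 y [-63.3 -41.8]
4 241 top 48.0 y [-63.4 -41.8]
12 118 top 47.6 y [-62.2 -41.7]
20 15 top 44.1 y [-56.4 -41.5]
shank? 20 27 [40.8 41.8 43.4]
shank? 28 52 [36.5 37.5 38.8]
shank? 36 53 [35.9 36.9 38.3]
shank? 44 52 [35.8 37.  37.6]
shank? 52 33 [35.6 36.6 37.7]
```

Call:
servo_tool([
  [[0, 0, 0, -0.3, 0.56], [0, 0, 0, -0.6, 0.56], [0, 0, 0, -0.9, 0.56], [0, 0, 0, -1, 0.56]],
])

```text
t: 20.25
tool_pos: [0.5672, -0.0725, 0.1201]
orientation: [0.15, 0.989, -0.0, -0.001]
wrist_force: [-0.1, 0.1, 0.7]
finger_gap: 0.782
gripper_force: 0.0
```

Call:
servo_tool([
  [[0, 0, 0, -0.3, 0.56], [0, 0, 0, -0.6, 0.56], [0, 0, 0, -0.9, 0.56], [0, 0, 0, -1, 0.56]],
])

```text
t: 20.65
tool_pos: [0.5672, -0.0725, 0.1201]
orientation: [0.4, 0.916, -0.001, -0.001]
wrist_force: [-0.8, -0.4, -0.4]
finger_gap: 0.775
gripper_force: 0.0
```

Call:
servo_tool([
  [[0.02, 0, 0, -0.3, 0.56], [0.05, 0.002, 0, -0.6, 0.56], [0.05, 0.002, 0, -0.9, 0.56], [0.05, 0.002, -0.05, -1, 0.56], [0.05, 0.002, -0.12, -1, 0.56], [0.05, 0.002, -0.17, -1, 0.56], [0.05, 0.002, -0.17, -1, 0.56]],
])

```text
t: 21.35
tool_pos: [0.585, -0.0713, 0.0498]
orientation: [0.622, 0.783, -0.003, -0.003]
wrist_force: [-0.7, 0.4, -0.3]
finger_gap: 0.778
gripper_force: 0.0
```

```bash
python3 st.py
```

```text
21.35 case [-58.5 -52.1  49.8] F [-0.7  0.4 -0.3] M [-0.04  0.    0.02] yaw 103.1 q [-0.44  0.64  0.67  1.92 -0.55  0.78  0.78] gap 0.7784808090983552
```

Call:
servo_tool([
  [[0.002, -0.002, -0.01, 0, 0.56], [0.002, -0.002, -0.02, 0, 0.56], [0.002, -0.002, -0.025, 0, 0.56], [0.002, -0.002, -0.03, 0, 0.56], [0.002, -0.002, -0.03, 0, 0.56]],
])

```text
t: 21.85
tool_pos: [0.5887, -0.0727, 0.0421]
orientation: [0.622, 0.783, 0.0, 0.0]
wrist_force: [0.4, -0.4, 0.1]
finger_gap: 0.778
gripper_force: 0.0
```

Call:
servo_tool([
  [[0, 0, -0.005, 0, 0.56], [0, 0, -0.01, 0, 0.56], [0, 0, -0.01, 0, 0.56]],
])

```text
t: 22.15
tool_pos: [0.5893, -0.0729, 0.0388]
orientation: [0.622, 0.783, 0.001, 0.001]
wrist_force: [-1.3, 0.2, 5.6]
finger_gap: 0.783
gripper_force: 2.7
```

```bash
python3 st.py
```

```text
22.15 case [-54.6 -54.6  38.8] F [-1.3  0.2  5.6] M [0.09 0.01 0.04] yaw 103.0 q [-0.42  0.65  0.66  1.92 -0.57  0.76  0.79] gap 0.7832331843213062
```

Call:
servo_tool([
  [[0, 0, -0.004, 0, 0.56], [0, 0, -0.008, 0, 0.56], [0, 0, -0.012, 0, 0.56], [0, 0, -0.012, 0, 0.56]],
])

```text
t: 22.55
tool_pos: [0.5894, -0.0731, 0.0341]
orientation: [0.622, 0.783, 0.001, 0.001]
wrist_force: [-1.5, 0.4, 8.0]
finger_gap: 0.779
gripper_force: 4.0
```

Call:
servo_tool([
  [[0, 0, -0.004, 0, 0.56], [0, 0, -0.008, 0, 0.56], [0, 0, -0.008, 0, 0.56]],
])

```text
t: 22.85
tool_pos: [0.5882, -0.0738, 0.0319]
orientation: [0.623, 0.782, 0.001, -0.0]
wrist_force: [-6.5, 0.8, 18.7]
finger_gap: 0.782
gripper_force: 9.1
```

```bash
python3 st.py
```

```text
22.85 case [-55.8 -55.2  31.9] F [-6.5  0.8 18.7] M [0.21 0.84 0.12] yaw 103.0 q [-0.41  0.66  0.65  1.92 -0.58  0.75  0.8 ] gap 0.7820873185405226
```

Call:
servo_tool([
  [[0, 0, 0.02, 0, 0.56], [0, 0, 0.1, 0, 0.56], [-0.04, 0, 0.2, 0, 0.56], [-0.05, 0, 0.22, 0, 0.56], [-0.05, 0, 0.22, 0, 0.56]],
])

```text
t: 23.35
tool_pos: [0.5687, -0.0727, 0.119]
orientation: [0.622, 0.783, 0.001, 0.001]
wrist_force: [-0.7, 0.9, -1.1]
finger_gap: 0.778
gripper_force: 0.0
```

```bash
python3 st.py;python3 dh.py w17
```

```text
23.35 case [-74.6 -49.8 119. ] F [-0.7  0.9 -1.1] M [-0.   -0.03 -0.07] yaw 103.0 q [-0.51  0.52  0.76  1.92 -0.46  0.87  0.72] gap 0.7783933995343858
-76 226 top 38.6 y [-61.3 -42.9]
-68 353 top 40.9 y [-66.7 -40.4]
-60 338 top 41.0 y [-66.  -39.7]
-52 345 top 40.9 y [-66.3 -39.5]
-44 343 top 40.8 y [-64.3 -40. ]
-36 326 top 40.2 y [-63.3 -40.5]
-28 303 top 39.4 y [-62.7 -41. ]
-20 279 top 38.7 y [-61.  -41.5]
-12 275 top 38.2 y [-61.2 -41.9]
-4 289 top 38.5 y [-61.  -41.7]
4 301 top 38.5 y [-61.6 -41.2]
12 201 top 38.0 y [-60.9 -41.9]
20 38 top 33.9 y [-59.2 -45.9]
shank? 20 53 [28.  32.4 33.6]
shank? 28 92 [14.1 27.9 29.2]
shank? 36 110 [14.1 27.2 29.1]
shank? 44 91 [14.5 28.2 31.8]
shank? 52 78 [27.2 29.3 32.3]
shank? 60 73 [27.2 28.6 32.2]
shank? 68 72 [27.1 28.  31.4]
shank? 76 76 [26.9 28.1 32.3]
shank? 84 50 [26.5 27.4 31.1]
shank? 92 63 [25.6 26.9 27.8]
shank? 100 59 [14.  24.4 25.9]
shank? 108 33 [13.5 14.4 15. ]
```

Call:
servo_tool([
  [[0, 0, 0.12, 0, -1], [0, 0, 0.24, 0, -1], [0, 0, 0.36, 0, -1], [0, 0, 0.48, 0, -1], [0, 0, 0.5275, 0, -1], [0.1, 0.07, 0.5275, 0, -1], [0.2, 0.14, 0.5275, 0, -1], [0.2755, 0.191, 0.5275, 0, -1], [0.2755, 0.191, 0.45, 0, -1], [0.2755, 0.191, 0.365, 0, -1]],
])

```text
t: 24.4
tool_pos: [0.68, 0.0052, 0.2608]
orientation: [0.621, 0.784, -0.001, -0.0]
wrist_force: [0.3, -1.9, -0.1]
finger_gap: 0.0
gripper_force: 0.0
```

Call:
servo_tool([
  [[0, 0, 0, 0, -1], [0, 0, 0, 0, -1]],
])

```text
t: 24.6
tool_pos: [0.6785, 0.0039, 0.2625]
orientation: [0.622, 0.783, -0.001, -0.001]
wrist_force: [-0.0, -0.7, 0.9]
finger_gap: -0.0
gripper_force: 0.0
```

```bash
python3 st.py
python3 - <<'E'
from h import *
p=tocase(get_obs()['tool_pos'])*1000
pts=[]
for th in [54,50,46,42,38,34,30,26,22,18,14,10,7,4,2,0]:
    a=np.radians(th+8.1); pts.append((120-227.3*np.cos(a)+12,42+227.3*np.sin(a)))
a=np.radians(13)
for x,z in pts: print([round(v/400,3) for v in ((x-p[0])*np.cos(a)+p[1]*np.sin(a),(x-p[0])*np.sin(a)-p[1]*np.cos(a),z-p[2])],round(x),round(z))
E
```

```text
24.6 case [4.960e+01 2.000e-01 2.625e+02] F [-0.  -0.7  0.9] M [-0.04  0.01 -0.04] yaw 103.0 q [-0.6   0.55  0.82  1.52 -0.41  1.25  0.51] gap -0.00020810680933478864
[np.float64(-0.058), np.float64(-0.014), np.float64(-0.049)] 26 243
[np.float64(-0.092), np.float64(-0.022), np.float64(-0.069)] 12 235
[np.float64(-0.124), np.float64(-0.029), np.float64(-0.091)] -1 226
[np.float64(-0.154), np.float64(-0.036), np.float64(-0.115)] -14 216
[np.float64(-0.183), np.float64(-0.043), np.float64(-0.142)] -26 206
[np.float64(-0.21), np.float64(-0.049), np.float64(-0.17)] -37 194
[np.float64(-0.235), np.float64(-0.055), np.float64(-0.201)] -47 182
[np.float64(-0.258), np.float64(-0.06), np.float64(-0.233)] -56 169
[np.float64(-0.278), np.float64(-0.065), np.float64(-0.266)] -65 156
[np.float64(-0.296), np.float64(-0.069), np.float64(-0.301)] -72 142
[np.float64(-0.312), np.float64(-0.072), np.float64(-0.338)] -79 128
[np.float64(-0.326), np.float64(-0.076), np.float64(-0.375)] -84 113
[np.float64(-0.334), np.float64(-0.077), np.float64(-0.403)] -87 101
[np.float64(-0.341), np.float64(-0.079), np.float64(-0.432)] -90 90
[np.float64(-0.344), np.float64(-0.08), np.float64(-0.452)] -92 82
[np.float64(-0.347), np.float64(-0.081), np.float64(-0.471)] -93 74
```

Call:
servo_tool([
  [[-0.03, -0.007, -0.025, 0, -1], [-0.058, -0.014, -0.049, 0, -1], [-0.092, -0.022, -0.069, 0, -1], [-0.124, -0.029, -0.091, 0, -1], [-0.154, -0.036, -0.115, 0, -1], [-0.183, -0.043, -0.142, 0, -1], [-0.21, -0.049, -0.17, 0, -1], [-0.235, -0.055, -0.201, 0, -1], [-0.258, -0.06, -0.233, 0, -1], [-0.278, -0.065, -0.266, 0, -1]],
])

```text
t: 25.6
tool_pos: [0.5691, -0.0231, 0.1597]
orientation: [0.623, 0.783, 0.002, 0.002]
wrist_force: [-1.0, 0.6, 2.7]
finger_gap: 0.002
gripper_force: 1.1
```

```bash
python3 st.py
```

```text
25.6 case [-63.1  -1.5 159.7] F [-1.   0.6  2.7] M [-0.06  0.15 -0.03] yaw 103.0 q [-0.64  0.47  0.81  1.9  -0.42  0.94  0.6 ] gap 0.0022504472215030633
```

Call:
servo_tool([
  [[-0.018, -0.004, -0.035, 0, -1], [-0.034, -0.007, -0.072, 0, -1], [-0.048, -0.011, -0.109, 0, -1], [-0.056, -0.012, -0.137, 0, -1], [-0.063, -0.014, -0.166, 0, -1], [-0.066, -0.015, -0.186, 0, -1], [-0.069, -0.016, -0.196, 0, -1], [-0.069, -0.016, -0.202, 0, -1], [-0.069, -0.016, -0.206, 0, -1], [-0.069, -0.016, -0.206, 0, -1]],
])

```text
t: 26.6
tool_pos: [0.5399, -0.0285, 0.0748]
orientation: [0.622, 0.783, 0.0, -0.0]
wrist_force: [0.2, -0.1, -0.1]
finger_gap: -0.0
gripper_force: 0.0
```

```bash
python3 st.py
```

```text
26.6 case [-92.7  -0.2  74.8] F [ 0.2 -0.1 -0.1] M [-0.01  0.06  0.03] yaw 103.0 q [-0.57  0.54  0.73  2.03 -0.52  0.76  0.7 ] gap -0.00021505505828739647
```

Call:
servo_tool([
  [[0, 0, -0.004, 0, -1], [0, 0, -0.008, 0, -1], [0, 0, -0.008, 0, -1]],
])

```text
t: 26.9
tool_pos: [0.5398, -0.0285, 0.0729]
orientation: [0.622, 0.783, 0.001, -0.001]
wrist_force: [-4.1, 0.6, 13.4]
finger_gap: 0.003
gripper_force: 6.6
```

Call:
servo_tool([
  [[0, 0, 0.05, 0, -1], [0, 0, 0.15, 0, -1], [-0.05, 0.1, 0.28, 0, -1], [-0.1, 0.2, 0.35, 0, -1], [-0.15, 0.32, 0.4, 0, -1], [-0.2, 0.44, 0.4, 0, -1], [-0.2, 0.56, 0.4, 0, -1], [-0.2, 0.68, 0.4, 0, -1], [-0.2, 0.8, 0.4, 0, -1], [-0.2, 0.8, 0.4, 0, -1]],
])

```text
t: 27.9
tool_pos: [0.458, 0.2978, 0.2313]
orientation: [0.619, 0.785, 0.0, -0.001]
wrist_force: [0.5, -0.2, -0.6]
finger_gap: -0.002
gripper_force: 0.0
```

```bash
python3 st.py
python3 - <<'E'
from h import *
snap('top','topE'); im,W=cloud('top','topE'); K=tocase(W)*1000; x,y,z=np.moveaxis(K,-1,0)
for a in(-110,-60,0,60,110):
    r=(abs(x-a)<6)&(abs(y)<90); print(a,np.nanpercentile(z[r],[5,50,95]).round(1))
i0,W0=cloud('top','top0')
for n,(a,b,c,d) in dict(glue=(395,440,110,160),mallet=(340,465,255,325),gauge=(178,207,85,170)).items():
    print(n,np.abs(im[c:d,a:b].astype(int)-i0[c:d,a:b]).mean().round(2),np.nanmedian(abs(W[c:d,a:b,2]-W0[c:d,a:b,2])).round(4))
E
```

```text
27.9 case [-99.2 336.1 231.3] F [ 0.5 -0.2 -0.6] M [-0.01  0.06 -0.04] yaw 103.5 q [-1.31  0.33  0.83  1.88 -0.28  1.06 -0.13] gap -0.0018282721593896973
-110 [71.9 75.7 79.8]
-60 [72.1 76.2 80. ]
0 [72.  75.8 79.6]
60 [71.9 75.6 79.5]
110 [71.3 75.5 79. ]
glue 4.02 0.0025
mallet 4.12 0.0025
gauge 4.03 0.0025
```

Lid is shut flat at 75 mm, the bystanders are unchanged, and the arm is clear.

```bash
python3 -c "
from plant import ctrl
print(ctrl.hand_in())"
```

```text
the job is handed in; nothing more can be done
None
```

The job is handed in at about 28 s of the 72 s allowed: the plane and the screwdriver (handle towards the latch) measured fully seated, the lid measured flat shut and stayed down after the arm let go, and the glue bottle, mallet and marking gauge did not move.

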